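# Pile the lava serving stones

## Task

Pile the two loose lava serving stones on the big one in the draining tray, which stays where it is: the long stone level on the big one's crown, then the small stone level on the long one's crown, each felt for its hidden balance point and set down gently so that it keeps still when you let go. Then press lightly down on the small stone with the fingertips, above the spot where it bears, to prove that the pile does not rock, and let go. Leave everything else on the table alone.

Things in the scene. Friction and masses are not known exactly. Their poses are not given: they have to be found in the camera images.
- base_crown (a point): Middle of the crown of the big stone: a flat 17 x 17 mm (sides along its x and y), 41 mm above the table, z up. The stone is dark grey domed lava, 130 x 104 mm, 38 mm high, 0.85 kg, loose in a low metal tray. Outside the flat it falls away by 7 degrees or more all round, so a stone that does not balance on the flat tips that far.
- tray: Aluminium draining tray, 180 mm along its x, 260 mm along its y, rim 18 mm high, floor 3 mm thick, fixed. Origin on the table under its middle. The big stone stands in its -y half, a white dip cup in its +y half.
- mid_centre (a point): Centre of the long stone: 104 mm along its x, 60 along y, 32 high, about 0.4 kg, dark lava, on the table; z up, flat sole (82 x 46) 16 mm below. Grip flats at y = +-30, x = -19 to 19, 8 to 23 mm above the sole. Dense on one side, porous on the other: it balances 10 to 14 mm from this centre, horizontally, in an unseen direction that differs each time and must be felt.
- mid_crown (a point): Middle of the crown of the long stone: a flat 15 x 15 mm on top of it, sides along its x and y, 16 mm above its centre; around it the stone falls away by 7 degrees or more.
- cap_centre (a point): Centre of the small stone: 82 mm along its x, 54 along y, 26 high, about 0.18 kg, dark lava, on the table; z up, flat sole (60 x 40) 13 mm below. Grip flats at y = +-27, x = -15 to 15, 7 to 20 mm above the sole; flat top 34 x 28. Uneven as well: it balances 9 to 12 mm from this centre, horizontally, in an unseen direction that differs each time and must be felt.
There are look-alikes about, which are no part of the job. Leave any blue or pink look-alike of the part that bears mid_centre alone. Leave any pink look-alike of the part that bears cap_centre alone.

How it is judged:
By the outcome, as a careful person would: the job done as asked, in the order asked, and still so for the second after the job is handed in, with the robot touching nothing.
It also fails if it takes over 72 s, if anything falls off the work surface, if the arm or the gripper's body presses on something with over 40 N, if the wrist force passes 120 N, or if a joint passes its speed limit or range.

## Robot

A 6-joint arm with a two-finger parallel gripper is mounted at the origin on the work surface. World frame = base frame: x ahead of the robot, y to its left, z up, the work surface at z = 0. Lengths are in mm, angles in rad, forces in N, time in s.
With the tool pointing down it reaches from about 350 to 875 mm from the base axis. Payload 4.2 kg.
Tool frame: the origin (TCP) lies at the very end of the fingers, on their centre line; the grasp point (between the pads) lies 19 mm behind it; z points along the fingers, y is the direction in which the jaws open and shut (so a half turn about z gives the same grasp; the last joint's range is limited). The gripper opens to 85 mm and grips with 20 to 120 N. Pads are 22 mm wide; open, the fingers measure 114 mm over their backs; the gripper's body (76 mm by 85 mm) begins 54 mm behind the grasp point. The pads swing forward as they close: fully open they stand 13 mm farther back than shut.
Start: joints at [1.484, 0.385, 0.008, 0, -1.194, -0.259], TCP at [211.811, 587.993, 197.212] pointing down, gripper open.
Joint ranges: [-3.14, 3.14], [-1.21, 2.06], [-1.07, 1.41], [-3.16, 2.05], [-2.99, -0.16], [-3.1, 3.1]. Speed limits (rad/s): [2.79, 2.79, 3.14, 3.14, 3.14, 3.14].

## Interface

Orientations are given as a unit quaternion [x, y, z, w].
In Python, from bench import arm, optics, job gives the robot as it stands.
- The arm moves only by the tool send_rows, never from a script. Its argument "steps" is a list that holds one entry, the list of rows, each a list of 5 numbers: the shift along the tool's x, y, z in cm, then the turn about the tool's z in rad, then the opening, from 0 (shut) to 1 (fully open). A call has 1 to 10 rows; each row shifts and turns the pose as measured when the row begins, along the tool's axes as they then stand; what a row does not reach is not made up. A row lasts 1/12 s, in which the tool goes at most 41.7 mm and 7.16 degrees, less where a joint would pass 70% of its speed; a pose out of reach is approached as far as the arm can. A call with a gripper value outside its range is refused whole. The fingers move at their own pace and stop on an object; the grip force is fixed at half the most. Time passes only in rows, so rows that do not move let the fingers close. It gives the time, the measured TCP pose, the force and the opening at its end, in the units of the state.
- arm.read_state(): the state, without advancing time (a new reading comes with each control period).
- optics.get_image(name): name is "side" or "top"; returns (picture, depth): 480x640x3 uint8, blue, green, red; 480x640 float32, mm along the optical axis (not along the pixel's ray), 0 where there is no reading.
- optics.get_calibration(name): a dict with "K" (3x3 intrinsics, pixels), "k1" (the pictures are not rectified: a ray, as slopes to the right and down, at radius r is drawn at 1 + k1 r^2 times it, then the intrinsics apply), "rvec" (rotation vector, rad) and "tvec" (3), from world to camera coordinates, as OpenCV has them. Camera axes: x right, y down, z forward; pixel columns grow to the right and rows downward; lengths in mm; the calibration is good to about 2 mm. A picture is of the moment at which its call begins. get_calibration takes no time and is no camera call.
- job.job_done(): hands the job in, once; it reports no verdict.
The state is a dict: "clock": time; "joints": joint angles; "joint_vel": joint speeds; "joint_efforts": joint torques, N m; "position": TCP position; "ee_rot": TCP orientation; "contact_force": force on the tool from outside, world axes, zero at the start; "wrist_torque": the same for the moment, N m; "gripper_width": finger opening in mm.
Only numpy, scipy, OpenCV 4.12 (cv2) and the standard library are available. Lean on these libraries where they do the work, as an engineer would, in place of code of your own. Each camera call takes 0.05 s, during which the arm holds its last target. There are 200 camera calls.

## Working session

There is one attempt and no reset: what is moved stays moved. The work goes in short steps, Python scripts to look and compute and a tool call to move; the robot and the scene stay as the last step left them, time stands still between calls to the robot, and variables do not carry over. Pictures are saved under pics/ and viewed, about 8 in all and at most 12, crops included, and the job is handed in when it is done.

Besides the shell and the picture viewer there is one more tool, called after "Emit:" as name(argument=value, ...), one argument or row to a line, values as JSON. send_rows: Moves the arm, as the interface text tells. Its arguments: {"type":"object","properties":{"steps":{"type":"array","items":{"type":"array","items":{"type":"array","items":{"type":"number"}}}}},"required":["steps"]}

```bash
ls; mkdir -p pics; cat > h.py <<'E'
import numpy as np, cv2
from bench import arm, optics, job
def snap(n,tag):
    p,d=optics.get_image(n); cv2.imwrite(f'pics/{tag}.png',p); np.save(f'pics/{tag}.npy',d); return p,d
def cal(n):
    c=optics.get_calibration(n); R=cv2.Rodrigues(np.array(c['rvec'],float))[0]
    return np.array(c['K'],float),float(c['k1']),R,np.array(c['tvec'],float).ravel()
def slopes(n,uv):
    K,k1,R,t=cal(n); uv=np.atleast_2d(np.asarray(uv,float))
    d=np.c_[(uv[:,0]-K[0,2])/K[0,0],(uv[:,1]-K[1,2])/K[1,1]]; s=d.copy()
    for _ in range(20): s=d/(1+k1*(s**2).sum(1,keepdims=True))
    return s
def plane(n,uv,z):
    K,k1,R,t=cal(n); s=slopes(n,uv); r=np.c_[s,np.ones(len(s))]@R; c=-R.T@t
    return c+r*((z-c[2])/r[:,2])[:,None]
def deproj(n,uv,dep):
    K,k1,R,t=cal(n); s=slopes(n,uv); p=np.c_[s,np.ones(len(s))]*np.asarray(dep).reshape(-1,1)
    return (p-t)@R
def proj(n,P):
    K,k1,R,t=cal(n); p=np.atleast_2d(P)@R.T+t; s=p[:,:2]/p[:,2:]; s=s*(1+k1*(s**2).sum(1,keepdims=True))
    return s@K[:2,:2].T+K[:2,2]
E
python3 - <<'E'
from h import *
for n in('top','side'):
    snap(n,n+'0'); K,k,R,t=cal(n); print(n,K.round(1).tolist(),k,(-R.T@t).round(),R[2].round(2))
s=arm.read_state();print(s)
E
```

```text
pics
top [[455.2, 0.0, 327.8], [0.0, 455.2, 236.4], [0.0, 0.0, 1.0]] -0.09838502829765731 [ 3.960e+02 -1.000e+00  1.046e+03] [ 0.12 -0.01 -0.99]
side [[521.2, 0.0, 319.4], [0.0, 521.2, 245.0], [0.0, 0.0, 1.0]] -0.1320360022799294 [ 172. -693.  888.] [ 0.31  0.6  -0.74]
{'clock': 0.1, 'joints': array([ 1.48360149e+00,  3.85495003e-01,  6.82589035e-03, -4.35364953e-04,
       -1.19401540e+00, -2.58604054e-01]), 'joint_vel': array([-3.45103486e-04, -2.62238825e-03,  4.41648120e-03,  3.35043892e-03,
        3.94810606e-04, -2.36823921e-05]), 'joint_efforts': array([-3.75528344e-06, -3.93322349e+01,  1.88927221e+01,  4.19783235e+00,
       -2.61026958e-03,  5.95421952e-06]), 'position': array([211.63009233, 587.4810988 , 196.24653738]), 'ee_rot': array([ 9.85075816e-01, -1.72118288e-01, -1.20780428e-04,  9.57947741e-04]), 'contact_force': array([-0.43793059,  0.13584271, -0.08908309]), 'wrist_torque': array([ 0.01286265,  0.00562742, -0.01225266]), 'gripper_width': 85.51770824654892}
```

View pics/top0.png

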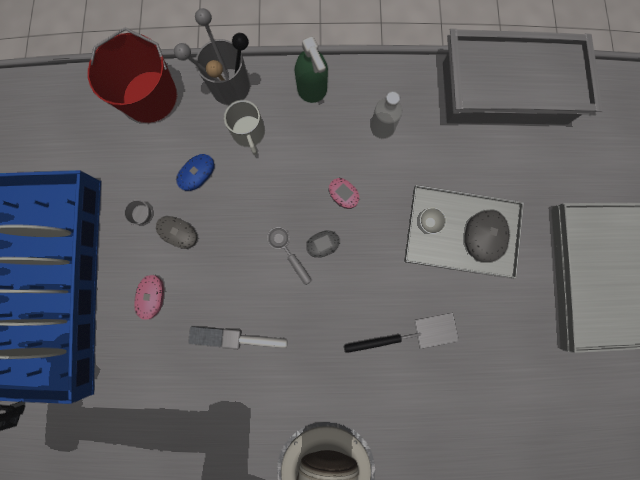

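View pics/side0.png

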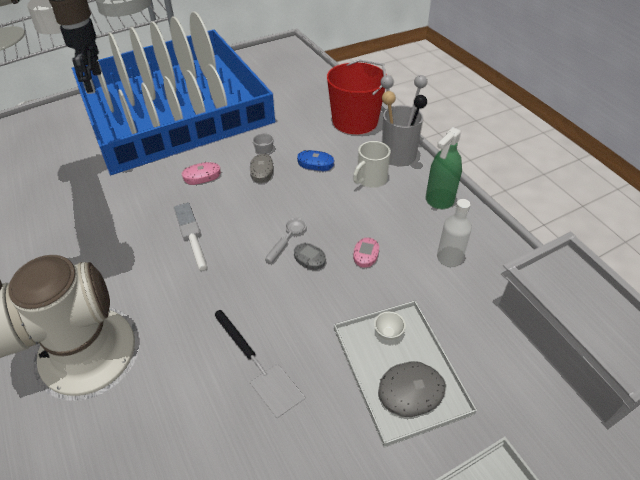

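Long-stone candidates in the top view are dark (176,232), blue (195,172) and pink (149,297); the dark lava one fits. Small-stone candidates are dark (323,243) and pink (344,193); again the dark one fits. The big stone is at (487,236) in the tray. I'll confirm these in one crop and measure them.

```bash
cat > m.py <<'E'
from h import *
def stone(n,p,c,half,z,thr=88):
    x,y=c; sub=cv2.cvtColor(p,cv2.COLOR_BGR2GRAY)[y-half:y+half,x-half:x+half]
    return sub
E
python3 - <<'E'
from h import *
p=cv2.imread('pics/top0.png'); d=np.load('pics/top0.npy'); q=cv2.imread('pics/side0.png')
def crop(im,c,h): return cv2.resize(im[c[1]-h:c[1]+h,c[0]-h:c[0]+h],(260,260),interpolation=cv2.INTER_CUBIC)
C=[(176,232),(323,243),(487,236)];S=[(262,167),(310,256),(412,388)]
cv2.imwrite('pics/crop0.png',np.vstack([np.hstack([crop(p,c,h) for c,h in zip(C,(26,26,40))]),np.hstack([crop(q,c,h) for c,h in zip(S,(26,26,40))])]))
# height maps from depth
for n,img,cs in(('top',d,C),('side',np.load('pics/side0.npy'),S)):
  for c,h,zz in zip(cs,(30,26,36),(10,10,12)):
    v,u=np.mgrid[c[1]-h:c[1]+h,c[0]-h:c[0]+h]; D=img[v,u]; P=deproj(n,np.c_[u.ravel(),v.ravel()],D.ravel())
    P=P[D.ravel()>0]; print(n,c,'z med',np.percentile(P[:,2],[5,50,90,99]).round(1))
    Q=P[(P[:,2]>zz)]; m=np.median(Q[:,:2],0); Q=Q[np.linalg.norm(Q[:,:2]-m,axis=1)<75]
    (cx,cy),(a,b),an=cv2.minAreaRect(Q[:,:2].astype(np.float32)); print('  rect',round(cx,1),round(cy,1),round(a,1),round(b,1),round(an,1))
    w,V=np.linalg.eigh(np.cov(Q[:,:2].T)); print('  mean',Q[:,:2].mean(0).round(1),'long ax deg',np.degrees(np.arctan2(V[1,1],V[0,1])).round(1),np.sqrt(w).round(1))
E
```

```text
top (176, 232) z med [-2.   1.9 30.  34.6]
  rect 545.5 345.8 124.0 60.0 63.1
  mean [538.9 332.8] long ax deg 60.7 [15.7 26.4]
top (323, 243) z med [-2.3  1.4 25.4 29. ]
  rect 499.8 15.7 55.4 113.7 26.9
  mean [505.4   3.1] long ax deg 122.3 [14.3 24.7]
top (487, 236) z med [ 0.3  5.5 37.1 42.5]
  rect 520.8 -377.4 101.8 125.4 82.6
  mean [ 518.1 -374.6] long ax deg 168.1 [25.8 31.2]
side (262, 167) z med [-2.3  1.3 27.8 34.2]
  rect 545.9 349.9 135.2 60.8 64.2
  mean [540.3 337.2] long ax deg 62.5 [15.3 40. ]
side (310, 256) z med [-1.3  2.1 25.3 28.9]
  rect 500.3 15.1 57.5 112.8 28.0
  mean [504.6  -3.5] long ax deg 111.3 [14.2 23.4]
side (412, 388) z med [ 1.5 26.9 38.2 42.3]
  rect 520.4 -380.6 112.2 120.7 47.9
  mean [ 513.9 -384.5] long ax deg 165.8 [26.3 30.9]
```

View pics/crop0.png

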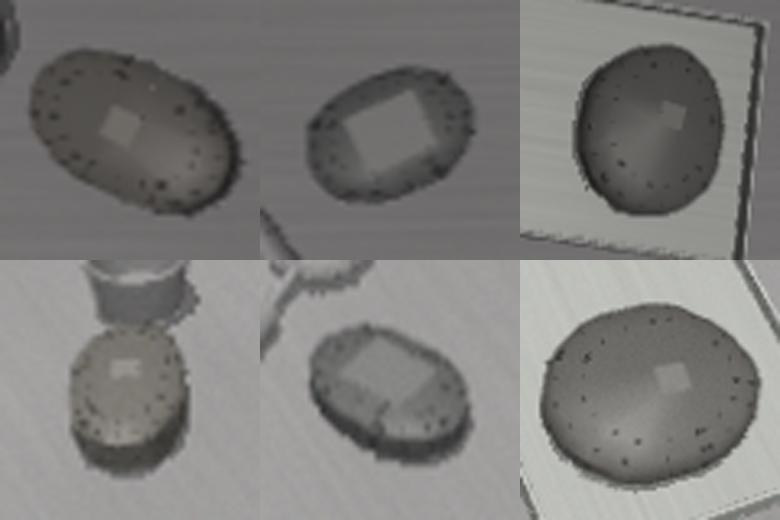

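Confirmed: the left crop is the dark long stone (crown at about (176,232)), the middle the dark small stone, and the right the big stone with a paler crown square right of its middle. Next I'll measure the crowns and outlines, plus the torque noise.

```bash
rm m.py; cat >> h.py <<'E'
def comp(mask,uv):
    n,l,st,ce=cv2.connectedComponentsWithStats(mask.astype(np.uint8),connectivity=4)
    d=[np.min(np.hypot(*(np.argwhere(l==i)[:,::-1]-uv).T)) if i else 1e9 for i in range(n)]
    return l==int(np.argmin(d))
def crown(n,p,uv,z,half=9,dthr=None):
    """centroid+angle of pale patch near uv"""
    u,v=map(int,uv); k=4
    g=cv2.cvtColor(p,cv2.COLOR_BGR2GRAY)[v-half:v+half+1,u-half:u+half+1]
    t=cv2.resize(g,None,fx=k,fy=k,interpolation=cv2.INTER_CUBIC)
    th,b=cv2.threshold(t,0,255,cv2.THRESH_OTSU) if dthr is None else cv2.threshold(t,dthr,255,0)
    m=comp(b>0,(t.shape[1]/2,t.shape[0]/2)); q=np.argwhere(m)[:,::-1]
    uvs=(q+.5)/k-.5+[u-half,v-half]; P=plane(n,uvs,z)[:,:2]
    r=cv2.minAreaRect(P.astype(np.float32)); return P.mean(0).round(1),[np.round(x,1) for x in r],th
def outline(n,img,d,uv,half,zlo,rmax):
    u,v=map(int,uv); V,U=np.mgrid[v-half:v+half,u-half:u+half]; D=d[V,U]
    P=deproj(n,np.c_[U.ravel(),V.ravel()],D.ravel()); m=((P[:,2]>zlo)&(D.ravel()>0)).reshape(D.shape)
    m=cv2.morphologyEx(m.astype(np.uint8),cv2.MORPH_OPEN,np.ones((5,5)))>0
    m=comp(m,(half,half)); Q=P[m.ravel(),:2]; 
    c=cv2.convexHull(Q.astype(np.float32)); r=cv2.minAreaRect(c)
    w,E=np.linalg.eigh(np.cov(Q.T)); return [np.round(x,1) for x in r],np.degrees(np.arctan2(E[1,1],E[0,1])).round(1)
E
python3 - <<'E'
from h import *
T=[(176,232),(323,243),(491,232)];S=[(261,163),(309,254),(419,384)]
for n,cs in(('top',T),('side',S)):
    p=cv2.imread(f'pics/{n}0.png');d=np.load(f'pics/{n}0.npy')
    for c,z,h,H in zip(cs,(32,26,41),(9,11,9),(30,24,36)):
        print(n,c,'crown',crown(n,p,c,z,h)); print('   outl',outline(n,p,d,c,H,10,80))
W=[];F=[]
for i in range(8):
    optics.get_image('top'); s=arm.read_state(); W.append(s['wrist_torque']);F.append(s['contact_force'])
print(np.mean(W,0),np.std(W,0),np.mean(F,0),np.std(F,0),s['clock'])
E
```

```text
top (176, 232) crown (array([532.6, 326.3]), [array([531.3, 326.5]), array([43.6, 24.5]), np.float64(65.2)], 90.0)
   outl ([array([540.7, 336. ]), array([102.,  60.]), np.float64(63.5)], np.float64(60.4))
top (323, 243) crown (array([5.067e+02, 4.000e-01]), [array([506. ,   2.4]), array([31.6, 44.3]), np.float64(24.3)], 91.0)
   outl ([array([5.084e+02, 5.000e-01]), array([54.1, 77.8]), np.float64(21.2)], np.float64(109.9))
top (491, 232) crown (array([ 520.9, -375.8]), [array([ 521.1, -378.1]), array([36.7, 34.7]), np.float64(86.6)], 86.0)
   outl ([array([ 519.1, -377.2]), array([101.8, 122.1]), np.float64(82.6)], np.float64(172.0))
side (261, 163) crown (array([539.3, 339.2]), [array([539.3, 338.9]), array([15. , 15.1]), np.float64(66.1)], 132.0)
   outl ([array([538.4, 335.5]), array([103.2,  58.7]), np.float64(66.2)], np.float64(62.1))
side (309, 254) crown (array([505.4,  -5. ]), [array([505.4,  -9.4]), array([42.9, 53.6]), np.float64(23.6)], 117.0)
   outl ([array([5.08e+02, 5.00e-01]), array([57.5, 79.7]), np.float64(28.0)], np.float64(112.3))
side (419, 384) crown (array([ 521.5, -389.1]), [array([ 522. , -388.1]), array([28.2, 27.6]), np.float64(60.6)], 120.0)
   outl ([array([ 523.4, -381.5]), array([108.5, 114.1]), np.float64(56.9)], np.float64(174.7))
[-0.01786541  0.01484154 -0.02279839] [0.03078592 0.02953351 0.03034187] [0.10822159 0.07540687 0.19074227] [0.27883053 0.80963439 0.45215717] 0.5
```

```bash
python3 - <<'E'
from h import *
for n,c,z,h in(('top',(174,231),32,6),('top',(494,231),41,6),('side',(419,384),41,7),('side',(261,163),32,6),('top',(323,243),26,9),('side',(309,252),26,11)):
    p=cv2.imread(f'pics/{n}0.png'); g=cv2.cvtColor(p,cv2.COLOR_BGR2GRAY)
    for t in range(84,140,4):
        r=crown(n,p,c,z,h,t); a=r[1][1]
        lo,hi=(12,24) if z!=26 else (24,42)
        if lo<min(a) and max(a)<hi: print(n,c,t,r[0],a,r[1][2])
E
```

```text
top (174, 231) 100 [540.3 336.7] [14.4 14.4] 64.2
top (174, 231) 104 [540.4 336.6] [12.8 13.1] 62.7
side (419, 384) 124 [ 524.2 -387.5] [23.8 23.1] 60.6
side (419, 384) 128 [ 524.7 -387.3] [23.3 22.6] 60.6
side (419, 384) 132 [ 527.1 -386.3] [16.  16.5] 72.9
side (261, 163) 124 [538.9 338.2] [21.3 19. ] 66.1
side (261, 163) 128 [539.4 339. ] [16.9 15.8] 66.1
side (261, 163) 132 [539.3 339.2] [15.  15.1] 66.1
side (261, 163) 136 [539.4 339.5] [13.6 13.8] 66.2
top (323, 243) 96 [5.075e+02 1.000e-01] [29.9 39.1] 25.5
top (323, 243) 100 [ 5.079e+02 -1.000e-01] [29.8 35.9] 23.4
top (323, 243) 104 [ 5.082e+02 -2.000e-01] [28.  34.2] 23.1
top (323, 243) 108 [ 5.083e+02 -3.000e-01] [27.  32.7] 23.1
side (309, 252) 128 [508.    1.3] [27.6 33. ] 22.1
side (309, 252) 132 [507.8   1.5] [24.8 31.5] 24.4
```

```bash
python3 - <<'E'
from h import *
p=cv2.imread('pics/top0.png'); g=cv2.cvtColor(p,cv2.COLOR_BGR2GRAY)
print(proj('top',[[527,-386,41],[527,-393,41]]));print(g[225:240,483:505])
for t in range(76,100,2): print(t,crown('top',p,(494,231),41,6,t))
s=arm.read_state();R=__import__('scipy.spatial.transform',fromlist=['x']).Rotation.from_quat(s['ee_rot']).as_matrix();print(R.round(3),s['joint_efforts'].round(3))
E
```

```text
[[492.77193632 231.49529561]
 [495.76275297 231.45171696]]
[[ 76  75  75  74  74  74  74  74  75  75  73  73  72  72  73  72  71  70
   70  71  71  69]
 [ 77  77  76  76  75  74  74  75  75  74  74  73  73  73  72  72  71  71
   71  70  66  58]
 [ 81  80  80  79  78  78  78  80  94  92  81  74  73  73  72  72  72  71
   71  71  70  69]
 [ 84  85  84  83  83  82  81  84  96  98  98  97  91  80  79  72  71  71
   71  71  70  70]
 [ 88  87  87  86  86  85  84  92  98  99  99  98  98  98  96  78  72  72
   71  71  70  71]
 [ 91  91  90  90  89  90  88  85  96  98  99  99  99  99  97  73  72  72
   71  71  71  70]
 [ 92  94  94  94  93  93  93  98  99  99  99  98  99  98  92  73  71  72
   71  71  71  71]
 [ 93  94  95  96  97  97  96  99  99  99  99  99  99  98  86  74  73  72
   72  71  71  71]
 [ 94  95  96  97  99 100  99  99 100  99  99  99  98  98  81  75  73  72
   71  72  72  71]
 [ 96  97  99 100 100 101 100  99  98  99  99  98  99  98  77  75  74  72
   72  72  72  71]
 [ 98  99 101 100 102 102 100  97  94  93  91  94  98  93  76  75  74  74
   72  72  71  71]
 [100 100 101 102 
[... 1013 characters left out ...]
), array([22.8, 24.5]), np.float64(86.5)], 88.0)
90 (array([ 525.3, -384.3]), [array([ 525.3, -385.3]), array([22.8, 24.5]), np.float64(86.5)], 90.0)
92 (array([ 525.3, -384.3]), [array([ 524. , -383.8]), array([20.9, 25.8]), np.float64(73.0)], 92.0)
94 (array([ 525.5, -384.4]), [array([ 524. , -383.7]), array([20.6, 25.5]), np.float64(73.7)], 94.0)
96 (array([ 525.6, -384.5]), [array([ 523.8, -383.7]), array([19.8, 25.4]), np.float64(72.2)], 96.0)
98 (array([ 525.5, -384.6]), [array([ 525.5, -383.8]), array([17. , 27.3]), np.float64(17.5)], 98.0)
[[ 0.941 -0.339 -0.   ]
 [-0.339 -0.941 -0.   ]
 [-0.     0.    -1.   ]] [ 0.0000e+00 -3.9169e+01  1.8844e+01  4.1870e+00 -1.0000e-03 -0.0000e+00]
```

```bash
cat > pl.py <<'E'
import sys,json
from h import *
from scipy.spatial.transform import Rotation as Ro
def plan(x,y,z,yaw,op,vmax=38.,n=None,op0=None):
    s=arm.read_state(); R=Ro.from_quat(s['ee_rot']).as_matrix(); y0=np.degrees(np.arctan2(R[1,0],R[0,0]))
    P=s['position']; d=np.array([x,y,z])-P; dy=(yaw-y0+180)%360-180
    n=n or int(max(np.ceil(np.linalg.norm(d)/vmax),np.ceil(abs(dy)/6.9),1)); rows=[]
    for i in range(n):
        a=np.radians(y0+dy*i/n); M=np.array([[np.cos(a),np.sin(a),0],[np.sin(a),-np.cos(a),0],[0,0,-1]])
        rows.append([round(float(v),2) for v in M.T@d/n/10]+[round(float(np.radians(-dy/n)),3),op])
    print('t',round(s['clock'],2),'pos',P.round(1),'yaw',y0.round(1),'f',s['contact_force'].round(1),'w',round(s['gripper_width'],1),'tilt',R[2].round(3),'q',s['joints'].round(2))
    for i in range(0,n,10): print(json.dumps([rows[i:i+10]]))
if __name__=='__main__':
    a=[float(v) for v in sys.argv[1:]]; plan(*a[:5],**({'n':int(a[5])} if len(a)>5 else {}))
E
python3 pl.py 539.8 337.8 90 65 1
```

```text
t 0.5 pos [211.8 588.  197.2] yaw -19.8 f [-0.1 -0.6  0.2] w 85.5 tilt [-0.  0. -1.] q [ 1.48  0.38  0.01 -0.   -1.19 -0.26]
[[[3.03, 0.96, 0.82, -0.114, 1.0], [2.9, 1.29, 0.82, -0.114, 1.0], [2.73, 1.61, 0.82, -0.114, 1.0], [2.53, 1.91, 0.82, -0.114, 1.0], [2.3, 2.19, 0.82, -0.114, 1.0], [2.03, 2.44, 0.82, -0.114, 1.0], [1.74, 2.65, 0.82, -0.114, 1.0], [1.43, 2.83, 0.82, -0.114, 1.0], [1.1, 2.98, 0.82, -0.114, 1.0], [0.75, 3.08, 0.82, -0.114, 1.0]]]
[[[0.4, 3.15, 0.82, -0.114, 1.0], [0.04, 3.17, 0.82, -0.114, 1.0], [-0.32, 3.16, 0.82, -0.114, 1.0]]]
```

Emit:
send_rows(
  steps=[
    [[3.03,0.96,0,-0.114,1],[2.9,1.29,0,-0.114,1],[2.73,1.61,0,-0.114,1],[2.53,1.91,0,-0.114,1],[2.3,2.19,0,-0.114,1],[2.03,2.44,0,-0.114,1],[1.74,2.65,0,-0.114,1],[1.43,2.83,0,-0.114,1],[1.1,2.98,0,-0.114,1],[0.75,3.08,0,-0.114,1]],
  ],
)

```text
clock: 1.33
position: [474.4, 399.1, 197.5]
ee_rot: [0.909, 0.417, 0.001, -0.001]
contact_force: [0.2, 1.0, 0.6]
gripper_width: 85.2
```

```bash
python3 pl.py 539.8 337.8 70 65 1
```

```text
t 1.33 pos [474.4 399.1 197.5] yaw 49.3 f [0.2 1.  0.6] w 85.2 tilt [ 0.003 -0.002 -1.   ] q [ 0.96  0.37 -0.01 -0.   -1.19  1.47]
[[[-0.08, 1.79, 2.55, -0.055, 1.0], [-0.18, 1.78, 2.55, -0.055, 1.0], [-0.27, 1.77, 2.55, -0.055, 1.0], [-0.37, 1.75, 2.55, -0.055, 1.0], [-0.46, 1.73, 2.55, -0.055, 1.0]]]
```

Emit:
send_rows(
  steps=[
    [[-0.08,1.79,2.55,-0.055,1.0],[-0.18,1.78,2.55,-0.055,1.0],[-0.27,1.77,2.55,-0.055,1.0],[-0.37,1.75,2.55,-0.055,1.0],[-0.46,1.73,2.55,-0.055,1.0],[0,0,0,0,1]],
  ],
)

```text
clock: 1.83
position: [550.8, 333.6, 68.7]
ee_rot: [0.84, 0.543, 0.006, -0.002]
contact_force: [-0.2, -0.4, -0.8]
gripper_width: 85.4
```

```bash
python3 - <<'E'
from h import *
W=[];J=[]
for i in range(10):
    snap('side','grasp0') if i==0 else optics.get_image('top'); s=arm.read_state(); W.append(s['wrist_torque']);J.append(s['joint_efforts'])
print(np.mean(W,0),np.std(W,0),np.std(J,0))
p=cv2.imread('pics/grasp0.png');cv2.imwrite('pics/g0c.png',cv2.resize(p[60:240,170:370],None,fx=3,fy=3))
np.save('w0.npy',W)
E
python3 pl.py 539.8 337.8 1 65 1
```

```text
[-0.02811721  0.04940797  0.00132391] [0.04149991 0.0370291  0.03315895] [0.26202287 0.56457439 0.33995541 0.07841685 0.02822974 0.0487844 ]
t 2.33 pos [551.9 339.   76. ] yaw 65.9 f [-0.9 -0.3  1.4] w 85.5 tilt [ 0.024  0.009 -1.   ] q [ 0.8   0.51 -0.11 -0.   -0.92  1.92]
[[[-0.3, -0.53, 3.75, 0.008, 1.0], [-0.31, -0.53, 3.75, 0.008, 1.0]]]
```

View pics/g0c.png

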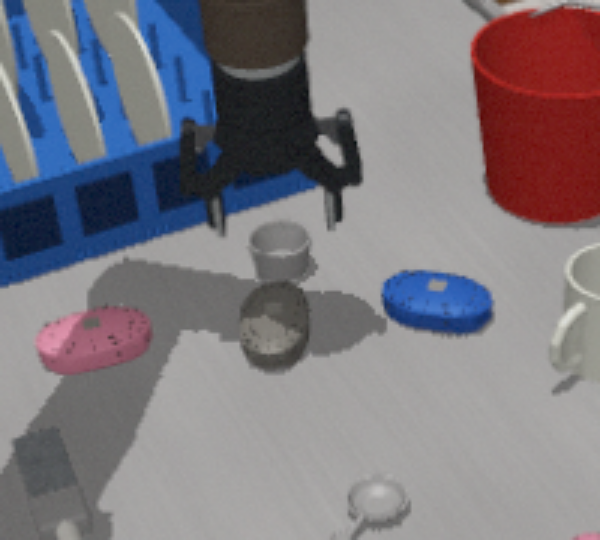

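The side view shows the open gripper above and behind the dark long stone, with jaws across it and the cup clear. The fast move latched a small tilt of about 1.5°, so I'll go slower and watch it.

Emit:
send_rows(
  steps=[
    [[-0.3,-0.4,0.6,0,1],[-0.3,-0.4,0.6,0,1],[0,-0.2,0.5,0,1],[0,0,0.3,0,1],[0,0,0.1,0,1],[0,0,0,0,1]],
  ],
)

```text
clock: 2.83
position: [538.3, 338.5, 53.1]
ee_rot: [0.839, 0.545, 0.013, -0.003]
contact_force: [0.4, 1.1, 0.2]
gripper_width: 85.6
```

```bash
python3 pl.py 539.8 337.8 1 65 1 5
```

```text
t 2.83 pos [538.3 338.5  53.1] yaw 66.0 f [0.4 1.1 0.2] w 85.6 tilt [ 0.025  0.008 -1.   ] q [ 0.82  0.52 -0.17 -0.   -0.86  1.91]
[[[-0.0, 0.03, 1.04, 0.004, 1.0], [-0.0, 0.03, 1.04, 0.004, 1.0], [-0.0, 0.03, 1.04, 0.004, 1.0], [-0.0, 0.03, 1.04, 0.004, 1.0], [-0.0, 0.03, 1.04, 0.004, 1.0]]]
```

Emit:
send_rows(
  steps=[
    [[0,0,-2.5,0,1],[0,0,-2.5,0,1],[0,0,-2.5,0,1],[0,0,0,0,1],[0,0,0,0,1]],
  ],
)

```text
clock: 3.25
position: [536.6, 336.1, 128.5]
ee_rot: [0.839, 0.544, 0.01, -0.002]
contact_force: [0.2, 0.3, -0.9]
gripper_width: 85.3
```

```bash
python3 pl.py 539.8 337.8 1 65 1 5
```

```text
t 3.25 pos [536.6 336.1 128.5] yaw 66.0 f [ 0.2  0.3 -0.9] w 85.3 tilt [ 0.019  0.007 -1.   ] q [ 0.81  0.44 -0.08 -0.   -1.03  1.91]
[[[0.06, 0.04, 2.55, 0.003, 1.0], [0.06, 0.04, 2.55, 0.003, 1.0], [0.06, 0.04, 2.55, 0.003, 1.0], [0.06, 0.04, 2.55, 0.003, 1.0], [0.06, 0.04, 2.55, 0.003, 1.0]]]
```

Emit:
send_rows(
  steps=[
    [[0,0,-4.1,0,1],[0,0,-4.1,0,1],[0,0,-4.1,0,1],[0,0,0,0,1],[0,0,0,0,1]],
  ],
)

```text
clock: 3.67
position: [534.2, 332.8, 252.0]
ee_rot: [0.839, 0.544, 0.006, -0.002]
contact_force: [-1.1, -0.5, -2.8]
gripper_width: 85.3
```

```bash
python3 pl.py 539.8 337.8 60 65 1 10
```

```text
t 3.67 pos [534.2 332.8 252. ] yaw 65.9 f [-1.1 -0.5 -2.8] w 85.3 tilt [ 0.012  0.004 -1.   ] q [ 0.81  0.36  0.1  -0.   -1.3   1.91]
[[[0.07, 0.03, 1.92, 0.002, 1.0], [0.07, 0.03, 1.92, 0.002, 1.0], [0.07, 0.03, 1.92, 0.002, 1.0], [0.07, 0.03, 1.92, 0.002, 1.0], [0.07, 0.03, 1.92, 0.002, 1.0], [0.07, 0.03, 1.92, 0.002, 1.0], [0.07, 0.03, 1.92, 0.002, 1.0], [0.07, 0.03, 1.92, 0.002, 1.0], [0.07, 0.03, 1.92, 0.002, 1.0], [0.07, 0.03, 1.92, 0.002, 1.0]]]
```

Emit:
send_rows(
  steps=[
    [[0.07,0.03,2.0,0.002,1],[0.07,0.03,2.0,0.002,1],[0.07,0.03,2.0,0.002,1],[0.07,0.03,2.0,0.002,1],[0.07,0.03,2.0,0.002,1],[0.07,0.03,2.0,0.002,1],[0.07,0.03,2.0,0.002,1],[0.07,0.03,2.0,0.002,1],[0.07,0.03,1.0,0.002,1],[0.0,0.03,0.5,0.002,1]],
  ],
)

```text
clock: 4.5
position: [541.1, 337.1, 63.0]
ee_rot: [0.845, 0.535, 0.004, -0.001]
contact_force: [0.4, 0.1, 1.5]
gripper_width: 85.6
```

```bash
python3 pl.py 539.8 337.8 2 65 1 8
```

```text
t 4.5 pos [541.1 337.1  63. ] yaw 64.6 f [0.4 0.1 1.5] w 85.6 tilt [ 0.008  0.003 -1.   ] q [ 0.81  0.52 -0.14  0.   -0.91  1.89]
[[[0.0, -0.02, 0.76, -0.001, 1.0], [0.0, -0.02, 0.76, -0.001, 1.0], [0.0, -0.02, 0.76, -0.001, 1.0], [0.0, -0.02, 0.76, -0.001, 1.0], [0.0, -0.02, 0.76, -0.001, 1.0], [0.0, -0.02, 0.76, -0.001, 1.0], [0.0, -0.02, 0.76, -0.001, 1.0], [0.0, -0.02, 0.76, -0.001, 1.0]]]
```

Emit:
send_rows(
  steps=[
    [[0,-0.02,1.0,0,1],[0,-0.02,1.0,0,1],[0,-0.02,1.0,0,1],[0,-0.02,1.0,0,1],[0,-0.02,1.0,0,1],[0,-0.02,0.7,0,1],[0,-0.02,0.4,0,1]],
  ],
)

```text
clock: 5.08
position: [541.3, 338.8, -2.9]
ee_rot: [0.845, 0.535, 0.006, -0.001]
contact_force: [0.5, -0.2, 0.6]
gripper_width: 85.1
```

```bash
cat > tq.py <<'E'
import sys
from h import *
from scipy.spatial.transform import Rotation as Ro
n,tag=int(sys.argv[1]),sys.argv[2]; A=[]
for i in range(n):
    snap('side' if i%2 else 'top',f'{tag}_{"side" if i%2 else "top"}'); s=arm.read_state(); A.append(np.r_[s['wrist_torque'],s['contact_force'],s['position'],Ro.from_quat(s['ee_rot']).as_matrix().ravel(),s['joint_efforts'],s['clock']])
A=np.array(A); np.save(f'tq_{tag}.npy',A); print(A[:,:6].mean(0).round(4),(A[:,:6].std(0)/np.sqrt(n)).round(4),A[-1,6:9].round(1))
E
python3 tq.py 12 base1;python3 pl.py 539.8 337.8 2 65 1 2
```

```text
[-0.0219  0.0254 -0.0127  0.096   0.1894 -0.1091] [0.0089 0.0118 0.0081 0.2006 0.0874 0.1225] [541.7 339.2  -1.4]
t 5.68 pos [541.7 339.2  -1.4] yaw 64.6 f [-1.2  0.5 -0.5] w 85.8 tilt [ 0.012  0.005 -1.   ] q [ 0.81  0.59 -0.19  0.   -0.77  1.88]
[[[-0.1, -0.05, -0.17, -0.003, 1.0], [-0.1, -0.06, -0.17, -0.003, 1.0]]]
```

Emit:
send_rows(
  steps=[
    [[-0.1,-0.1,0.25,0,1],[0,0,0,0,0.7],[0,0,0,0,0.5],[0,0,0,0,0.4],[0,0,0,0,0.3],[0,0,0,0,0.3],[0,0,0,0,0.3]],
  ],
)

```text
clock: 6.27
position: [540.6, 338.6, -3.7]
ee_rot: [0.845, 0.535, 0.007, -0.001]
contact_force: [0.4, -0.4, 0.6]
gripper_width: 25.3
```

```bash
python3 pl.py 539.8 337.8 60 65 0.3 6
```

```text
t 6.27 pos [540.6 338.6  -3.7] yaw 64.7 f [ 0.4 -0.4  0.6] w 25.3 tilt [ 0.013  0.006 -1.   ] q [ 0.81  0.6  -0.2   0.   -0.76  1.88]
[[[-0.02, -0.01, -1.06, -0.001, 0.3], [-0.02, -0.01, -1.06, -0.001, 0.3], [-0.02, -0.01, -1.06, -0.001, 0.3], [-0.02, -0.01, -1.06, -0.001, 0.3], [-0.02, -0.01, -1.06, -0.001, 0.3], [-0.02, -0.01, -1.06, -0.001, 0.3]]]
```

```bash
python3 - <<'E'
from h import *
p,_=snap('side','g1');q,_=snap('top','g1t')
cv2.imwrite('pics/g1c.png',np.hstack([cv2.resize(p[60:240,170:370],(500,450)),cv2.resize(q[140:320,90:210],(300,450))]))
E
```

```text
(no output)
```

View pics/g1c.png

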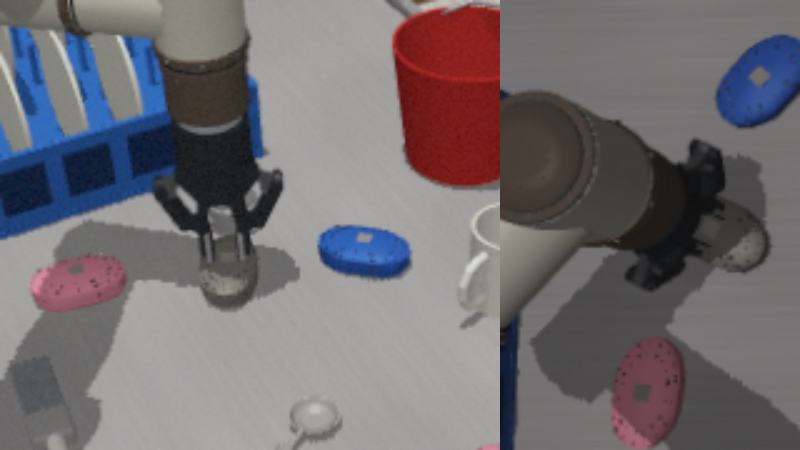

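```bash
python3 - <<'E'
from h import *
for n,b in(('side',(170,60,370,240)),('top',(90,140,210,320))):
    d=np.load('pics/g1.npy' if n=='side' else 'pics/g1t.npy');v,u=np.mgrid[b[1]:b[3],b[0]:b[2]];D=d[v,u].ravel()
    P=deproj(n,np.c_[u.ravel(),v.ravel()],D); P=P[D>0]
    a=np.radians(64.7);ex=np.array([np.cos(a),np.sin(a)]);ey=np.array([np.sin(a),-np.cos(a)])
    Q=P[:,:2]-[540.6,338.6]; X=Q@ex;Y=Q@ey
    for y in range(-66,67,6):
        r=[]
        for x in range(-66,67,6):
            m=(abs(X-x)<=3)&(abs(Y-y)<=3); r.append('%3d'%np.median(P[m,2]) if m.sum() else ' --')
        print(y,' '.join(r))
    print()
E
```

```text
-66   0   0   1   0   2   0   0 324 304 122 122  65   1   3   0   0   0   2   0   2   2   1   0
-60   0   1   0   0   0   0 320 324 129 117   2 129  65   1   0   1   0   0  -1   1   1  -1   0
-54   1   0   0   0   0   1 325 320  55 110 125  62   1   0   1   0   0   0   1   1  -1   1   0
-48   0   0  -2   0   0   1 328 306 284  98 121  56   1  52   0   0   0   2   0  --   1   1   0
-42   0  -2   0   1   0 162 326 286 241  96 113  95  93  84   0   1   2   1   3   0   1   0   1
-36   0   0   1   0   0 307 299 234 183 145  86  85  84   0   0   0   2   3   2  --   0  --  --
-30   0   0   0   0 301 294 233 178 143 131  79  24  27  26  --  --  --  --  --  --  --  --  --
-24   0   0  -1   0 300 249 186 204 111  86  57  28  26  --  --  --  --  --  --  --  --  --  --
-18   1   0   2  20 295 203 199 129 109  70  49  48  62  50  61  --  29  25  23  --  --  --  --
-12   1   0   8 280 279 185 202  32 124 115 117  31  33  31  31  28  28  26  --  --  --  --  --
-6  -1   0  17 288 257 190  28  30  28 124 112  30  33  31  30  31  27  29  25  23  --  --  37
0   0   0  13 293 257 186 119  29  32 123 112
[... 2586 characters left out ...]
381 381  --  --  --  --  --  --  --
30   2   1   0   1   0 289 322 204 380 381  87  89 381 380 381 378  --  --  --  --  --  --  --
36   0   2   1   0   2   1   4 317 326 186 150 260 139   1   1  --  --  --  --  --  --  --  --
42  --   0   0   0   1   0   1   1   2 101 129 138  87   0   0  --  --  --  --  --  --  --   2
48  --   1   0   1   0   1   1   0   0 103 121 133   1   0  -1  --  --  --  --  --  --   0   0
54  --   0   0   1   0   0   0   0   0 109 129 130   1   2   1   1  --  --  --  --  --   2   1
60  --  --   0   0   1   0   0   2   1 125   3 129 130   2   0   0  --  --  --  --  --   0   2
66  --  --   0   2   2   2   1   2   0   0   0   3   0   0   2   1   0  --  --  --  --  --   0
```

```bash
ls pics; python3 - <<'E'
from h import *
for f,c,yaw,b in(('pics/base1_side.npy',(541.7,339.2,-1.4),64.6,(170,60,370,240)),('pics/grasp0.npy',(551.9,339,76),65.9,(170,60,370,240)),('pics/side0.npy',(211.8,588,197.2),-19.8,(30,0,140,130)),('pics/g1.npy',(540.6,338.6,-3.7),64.7,(170,60,370,240))):
    d=np.load(f);v,u=np.mgrid[b[1]:b[3],b[0]:b[2]];D=d[v,u].ravel()
    P=deproj('side',np.c_[u.ravel(),v.ravel()],D); k=D>0;P=P[k];U=np.c_[u.ravel(),v.ravel()][k]
    a=np.radians(yaw);ex=np.array([np.cos(a),np.sin(a)]);ey=np.array([np.sin(a),-np.cos(a)])
    Q=P[:,:2]-c[:2]; X=Q@ex;Y=Q@ey
    print(f,c)
    for y in range(-70,71,5):
        m=(abs(X)<16)&(abs(Y-y)<2.5)&(P[:,2]>38); 
        if m.sum(): print('  y',y,'zmin',np.sort(P[m,2])[:4].round(),'X',X[m][np.argsort(P[m,2])[:4]].round(), 'uv',U[m][P[m,2].argmin()])
E
```

```text
base1_side.npy
base1_side.png
base1_top.npy
base1_top.png
crop0.png
g0c.png
g1.npy
g1.png
g1c.png
g1t.npy
g1t.png
grasp0.npy
grasp0.png
side0.npy
side0.png
top0.npy
top0.png
pics/base1_side.npy (541.7, 339.2, -1.4)
  y -70 zmin [93. 95. 97. 98.] X [-12. -15. -12.  -9.] uv [231 147]
  y -65 zmin [ 90.  94.  96. 100.] X [-4. -4. -3. -4.] uv [234 146]
  y -60 zmin [58. 58. 66. 70.] X [-4. -8. -6. -7.] uv [238 156]
  y -55 zmin [53. 57. 58. 60.] X [-6. -8. -9. -7.] uv [239 158]
  y -50 zmin [50. 52. 54. 54.] X [-12. -14. -12.  -8.] uv [242 160]
  y -45 zmin [50. 50. 51. 53.] X [ -7. -12.  -0.   1.] uv [243 159]
  y -40 zmin [102. 110. 110. 111.] X [-13. -15.   1.   8.] uv [243 144]
  y -35 zmin [107. 113. 113. 114.] X [14.  1. 10.  4.] uv [245 136]
  y -30 zmin [106. 111. 118. 122.] X [-11. -14. -15. -16.] uv [246 142]
  y -25 zmin [113. 115. 117. 119.] X [-13. -11. -14. -12.] uv [248 140]
  y -20 zmin [111. 111. 115. 115.] X [-10. -11. -11.  -8.] uv [250 140]
  y -15 zmin [107. 108. 110. 110.] X [ -9. -10.  -9.  -9.] uv [253 141]
  y -10 zmin [107. 109. 110. 111.] X [-10. -13. -10. -11.
[... 6313 characters left out ...]
0.  -9.  -5.] uv [265 162]
  y 15 zmin [39. 40. 42. 44.] X [ -9. -15.  -8.  -8.] uv [266 162]
  y 20 zmin [38. 39. 41. 45.] X [-5. -6. -3. -8.] uv [268 161]
  y 25 zmin [50. 54. 56. 61.] X [-7. -8. -7. -9.] uv [269 158]
  y 30 zmin [75. 81. 83. 83.] X [ -6. -11.  -8.  -9.] uv [271 150]
  y 35 zmin [79. 80. 81. 82.] X [-11.  -9. -14.  -7.] uv [272 150]
  y 40 zmin [78. 80. 81. 82.] X [-11. -14. -10. -12.] uv [275 150]
  y 45 zmin [85. 90. 92. 93.] X [-12. -10. -13. -11.] uv [276 148]
  y 50 zmin [ 95. 102. 103. 104.] X [-10. -10.  -8. -13.] uv [278 144]
  y 55 zmin [109. 113. 114. 114.] X [-12. -13. -14. -10.] uv [280 140]
  y 60 zmin [116. 119. 121. 122.] X [-13. -13. -11. -13.] uv [281 138]
```

```bash
python3 - <<'E'
from h import *
p=cv2.imread('pics/base1_side.png');q=cv2.imread('pics/g1.png')
o=np.hstack([cv2.resize(x[105:195,215:305],(400,400),interpolation=cv2.INTER_CUBIC) for x in(p,q)])
for i,c in enumerate([(541.7,339.2,-1.4),(540.6,338.6,-3.7)]):
    for dz,col in((0,(0,0,255)),(13,(0,255,0)),(54+19,(255,0,0))):
        u=proj('side',[[c[0],c[1],c[2]+dz]])[0]; cv2.circle(o,tuple(int(t) for t in((u-[215,105]+.5)*400/90+[400*i,0])),4,col,-1)
cv2.imwrite('pics/cmp.png',o)
E
```

```text
(no output)
```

View pics/cmp.png

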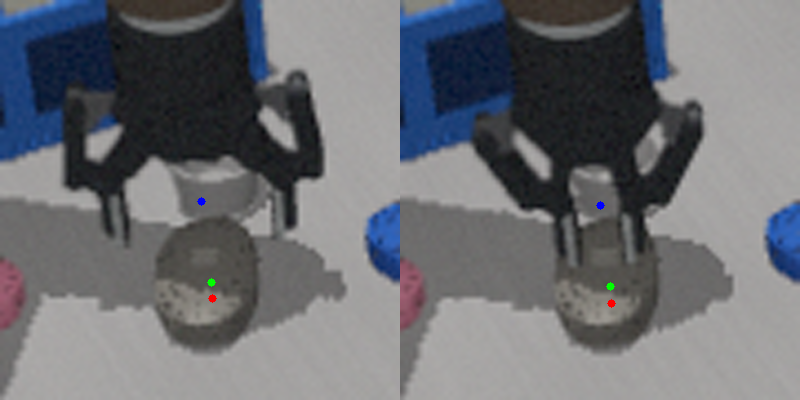

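Both pictures show the same thing: the open jaws straddle the stone from above, with the fingertips at about 50 mm. The depth puts the fingers about 36 mm higher than the reported TCP, and they have touched nothing. I'll open, go lower while watching the force, and grip again.

Emit:
send_rows(
  steps=[
    [[0,0,0,0,1],[0,0,0,0,1],[0,0,0,0,1],[0,0,0,0,1],[0,0,0.7,0,1],[0,0,0.8,0,1],[0,0,0.8,0,1],[0,0,0.5,0,1],[0,0,0.2,0,1],[0,0,0,0,1]],
  ],
)

```text
clock: 7.2
position: [539.5, 338.4, -38.6]
ee_rot: [0.845, 0.534, 0.005, -0.001]
contact_force: [0.6, 0.8, 0.2]
gripper_width: 85.2
```

```bash
python3 pl.py 539.8 337.8 -38 65 1 2;  cat > tip.py <<'E'
import sys
from h import *
from scipy.spatial.transform import Rotation as Ro
s=arm.read_state();c=s['position'];R=Ro.from_quat(s['ee_rot']).as_matrix();n=sys.argv[1]
p,d=snap(n,sys.argv[2]);v,u=np.mgrid[0:480,0:640];D=d.ravel();P=deproj(n,np.c_[u.ravel(),v.ravel()],D)[D>0]
Q=P-c;X=Q@R[:,0];Y=Q@R[:,1]
for y in range(-60,61,5):
    m=(abs(X)<16)&(abs(Y-y)<2.5)&(Q[:,2]<120); print(y,np.sort(P[m,2])[:40:4].round(),end=';')
E
python3 tip.py side g2
```

```text
t 7.2 pos [539.5 338.4 -38.6] yaw 64.6 f [0.6 0.8 0.2] w 85.2 tilt [ 0.01   0.004 -1.   ] q [ 0.81  0.64 -0.22  0.   -0.7   1.88]
[[[-0.02, 0.03, -0.03, -0.003, 1.0], [-0.02, 0.03, -0.03, -0.003, 1.0]]]
-60 [-2. -0.  1.  2. 30. 51. 56. 61. 64. 75.];-55 [-4. -0.  1. 17. 30. 34. 44. 56. 60. 61.];-50 [-4. -0. 15. 25. 29. 41. 47. 55. 61. 64.];-45 [-2.  1.  1. 14. 19. 21. 33. 40. 41. 57.];-40 [-1. -0.  1.  5. 67. 73. 76. 80.];-35 [-1. -0.  1.  2.  5. 74.];-30 [20. 26. 76.];-25 [23. 26. 27. 29.];-20 [24. 28. 29. 30. 75.];-15 [27. 30. 31. 70.];-10 [28. 30. 32. 34. 76. 80.];-5 [28. 31. 33. 34. 72. 77.];0 [29. 32. 34. 36. 77. 80.];5 [29. 31. 32. 34. 72. 80.];10 [28. 31. 33. 34. 73. 80.];15 [26. 29. 30. 30. 71. 78.];20 [27. 28. 28. 30.];25 [22. 26. 27. 28. 30.];30 [-2.  1.  4. 22. 25. 70. 74. 80.];35 [-4. -1.  1.  2. 66. 74. 77. 79. 80.];40 [-1. -0.  1. 11. 39. 51. 63. 71. 73. 74.];45 [-2. -0. 10. 15. 23. 32. 39. 45. 51. 58.];50 [-4. -1. -1.  1. 21. 29. 34. 41. 55. 59.];55 [-4. -1.  0.  2. 22. 36. 49. 57. 61. 63.];60 [-4. -1.  1. 54. 60. 70. 74.];
```

Emit:
send_rows(
  steps=[
    [[0,0,0.15,0,1],[0,0,0,0,0.8],[0,0,0,0,0.6],[0,0,0,0,0.5],[0,0,0,0,0.4],[0,0,0,0,0.4]],
  ],
)

```text
clock: 7.75
position: [539.7, 339.5, -38.5]
ee_rot: [0.845, 0.535, 0.007, -0.002]
contact_force: [0.9, 1.0, -1.5]
gripper_width: 59.0
```

```bash
python3 pl.py 539.8 337.8 60 65 0.4 6
```

```text
t 7.75 pos [539.7 339.5 -38.5] yaw 64.6 f [ 0.9  1.  -1.5] w 59.0 tilt [ 0.013  0.004 -1.   ] q [ 0.81  0.64 -0.22  0.   -0.7   1.88]
[[[-0.02, 0.01, -1.64, -0.001, 0.4], [-0.02, 0.01, -1.64, -0.001, 0.4], [-0.02, 0.01, -1.64, -0.001, 0.4], [-0.02, 0.01, -1.64, -0.001, 0.4], [-0.02, 0.01, -1.64, -0.001, 0.4], [-0.02, 0.01, -1.64, -0.001, 0.4]]]
```

Emit:
send_rows(
  steps=[
    [[0,0,0,0,0.4],[0,0,-0.6,0,0.4],[0,0,-1.2,0,0.4],[0,0,-1.5,0,0.4],[0,0,-1.5,0,0.4],[0,0,-1.0,0,0.4],[0,0,-0.5,0,0.4],[0,0,0,0,0.4],[0,0,0,0,0.4]],
  ],
)

```text
clock: 8.5
position: [536.4, 336.0, 26.7]
ee_rot: [0.846, 0.533, 0.002, -0.001]
contact_force: [-0.8, 0.2, -4.3]
gripper_width: 59.0
```

```bash
python3 tq.py 24 midA; python3 pl.py 527.2 -386.9 80 -25 0.4
```

```text
[ 2.3800e-02 -3.7200e-02 -3.6000e-03  1.8100e-02 -1.1880e-01 -3.9705e+00] [0.0062 0.0057 0.0057 0.1096 0.108  0.1182] [536.6 336.1  26.5]
t 9.7 pos [536.6 336.1  26.5] yaw 64.5 f [ 0.2 -0.3 -3.6] w 58.9 tilt [ 0.005  0.001 -1.   ] q [ 0.81  0.56 -0.18 -0.   -0.83  1.88]
[[[-3.28, 1.51, -0.27, 0.078, 0.4], [-3.15, 1.77, -0.27, 0.078, 0.4], [-3.01, 2.01, -0.27, 0.078, 0.4], [-2.84, 2.23, -0.27, 0.078, 0.4], [-2.66, 2.45, -0.27, 0.078, 0.4], [-2.46, 2.65, -0.27, 0.078, 0.4], [-2.25, 2.83, -0.27, 0.078, 0.4], [-2.02, 3.0, -0.27, 0.078, 0.4], [-1.78, 3.15, -0.27, 0.078, 0.4], [-1.53, 3.28, -0.27, 0.078, 0.4]]]
[[[-1.27, 3.39, -0.27, 0.078, 0.4], [-1.0, 3.47, -0.27, 0.078, 0.4], [-0.72, 3.54, -0.27, 0.078, 0.4], [-0.45, 3.59, -0.27, 0.078, 0.4], [-0.16, 3.61, -0.27, 0.078, 0.4], [0.12, 3.61, -0.27, 0.078, 0.4], [0.4, 3.59, -0.27, 0.078, 0.4], [0.68, 3.55, -0.27, 0.078, 0.4], [0.95, 3.49, -0.27, 0.078, 0.4], [1.22, 3.4, -0.27, 0.078, 0.4]]]
```

```bash
python3 pl.py 527.2 -375 55 -33.5 0.4
```

```text
t 9.7 pos [536.6 336.1  26.5] yaw 64.5 f [ 0.2 -0.3 -3.6] w 58.9 tilt [ 0.005  0.001 -1.   ] q [ 0.81  0.56 -0.18 -0.   -0.83  1.88]
[[[-3.4, 1.57, -0.15, 0.09, 0.4], [-3.24, 1.87, -0.15, 0.09, 0.4], [-3.06, 2.15, -0.15, 0.09, 0.4], [-2.86, 2.42, -0.15, 0.09, 0.4], [-2.63, 2.66, -0.15, 0.09, 0.4], [-2.38, 2.89, -0.15, 0.09, 0.4], [-2.11, 3.09, -0.15, 0.09, 0.4], [-1.82, 3.27, -0.15, 0.09, 0.4], [-1.52, 3.42, -0.15, 0.09, 0.4], [-1.21, 3.54, -0.15, 0.09, 0.4]]]
[[[-0.89, 3.64, -0.15, 0.09, 0.4], [-0.55, 3.7, -0.15, 0.09, 0.4], [-0.22, 3.74, -0.15, 0.09, 0.4], [0.12, 3.74, -0.15, 0.09, 0.4], [0.45, 3.72, -0.15, 0.09, 0.4], [0.79, 3.66, -0.15, 0.09, 0.4], [1.11, 3.57, -0.15, 0.09, 0.4], [1.43, 3.46, -0.15, 0.09, 0.4], [1.73, 3.32, -0.15, 0.09, 0.4]]]
```

Emit:
send_rows(
  steps=[
    [[-0.8,0.4,-0.8,0,0.4],[-3.24,1.87,-0.5,0.09,0.4],[-3.06,2.15,-0.5,0.09,0.4],[-2.86,2.42,-0.4,0.09,0.4],[-2.63,2.66,-0.3,0.09,0.4],[-2.38,2.89,-0.2,0.09,0.4],[-2.11,3.09,-0.1,0.09,0.4],[-1.82,3.27,0,0.09,0.4],[-1.52,3.42,0,0.09,0.4],[-1.21,3.54,0,0.09,0.4]],
  ],
)

```text
clock: 10.53
position: [561.6, -17.7, 60.4]
ee_rot: [0.989, 0.146, 0.008, -0.003]
contact_force: [0.3, 0.3, -3.8]
gripper_width: 58.6
```

```bash
python3 pl.py 527.2 -375 55 -33.5 0.4 
```

```text
t 10.53 pos [561.6 -17.7  60.4] yaw 16.8 f [ 0.3  0.3 -3.8] w 58.6 tilt [ 0.016 -0.004 -1.   ] q [ 0.25  0.41 -0.34 -0.01 -0.81  1.61]
[[[-1.36, 3.32, 0.05, 0.088, 0.4], [-1.07, 3.43, 0.05, 0.088, 0.4], [-0.76, 3.51, 0.05, 0.088, 0.4], [-0.45, 3.56, 0.05, 0.088, 0.4], [-0.14, 3.59, 0.05, 0.088, 0.4], [0.18, 3.58, 0.05, 0.088, 0.4], [0.49, 3.56, 0.05, 0.088, 0.4], [0.8, 3.5, 0.05, 0.088, 0.4], [1.11, 3.41, 0.05, 0.088, 0.4], [1.4, 3.3, 0.05, 0.088, 0.4]]]
```

Emit:
send_rows(
  steps=[
    [[-1.36,3.32,0,0.088,0.4],[-1.07,3.43,0,0.088,0.4],[-0.76,3.51,0,0.088,0.4],[-0.45,3.56,0,0.088,0.4],[-0.14,3.59,0,0.088,0.4],[0.18,3.58,0,0.088,0.4],[0.49,3.56,0,0.088,0.4],[0.8,3.5,0,0.088,0.4],[0.8,2.2,0,0.088,0.4],[0.4,1.0,0,0.05,0.4]],
  ],
)

```text
clock: 11.37
position: [518.4, -362.4, 66.0]
ee_rot: [0.955, -0.295, 0.01, -0.006]
contact_force: [0.7, -0.5, -4.2]
gripper_width: 59.0
```

```bash
python3 pl.py 527.2 -375 55 -33.5 0.4 
```

```text
t 11.37 pos [ 518.4 -362.4   66. ] yaw -34.3 f [ 0.7 -0.5 -4.2] w 59.0 tilt [ 0.017 -0.017 -1.   ] q [-0.36  0.5  -0.15 -0.02 -0.9   1.34]
[[[1.44, 0.55, 1.1, -0.015, 0.4]]]
```

Emit:
send_rows(
  steps=[
    [[0.4,0.2,-4.0,-0.005,0.4],[0.4,0.2,-4.0,-0.005,0.4],[0.4,0.1,-4.0,-0.005,0.4],[0,0,0,0,0.4],[0,0,0,0,0.4]],
  ],
)

```text
clock: 11.78
position: [515.1, -380.7, 189.7]
ee_rot: [0.956, -0.294, 0.006, -0.006]
contact_force: [0.3, 0.6, -5.5]
gripper_width: 58.8
```

```bash
python3 tq.py 24 midB; python3 pl.py 527.2 -375 55 -33.5 0.4 10
cat > sol.py <<'E'
import numpy as np,sys
# solve r (tool frame x,y mm) and constant world bias
rows=[];rhs=[]
for t in sys.argv[2:]:
    A=np.load(f'tq_{t}.npy'); m=float(sys.argv[1]); Fz=-m
    R=A[:,9:18].reshape(-1,3,3).mean(0); w=A[:,:3].mean(0)
    # world r = R[:2,:2] rt ; tau=(ry*Fz,-rx*Fz)
    M=np.array([[0,1],[-1,0]])*Fz/1000@R[:2,:2]; n=len(A)**.5
    rows.append(np.c_[M,np.eye(2)]*n); rhs.append(w[:2]*n)
    rw=np.linalg.solve(M,w[:2]); print(t,'no-bias r tool',rw.round(1),np.hypot(*rw).round(1),'world',(R[:2,:2]@rw).round(1))
M=np.vstack(rows);b=np.hstack(rhs);s=0.03
for pr in (0.005,0.015,0.05):
    MM=np.vstack([M,np.c_[np.zeros((2,2)),np.eye(2)]*s/pr]); x=np.linalg.lstsq(MM,np.r_[b,0,0],rcond=None)[0]
    C=np.linalg.inv(MM.T@MM)*s*s
    print('prior',pr,'r tool',x[:2].round(1),np.hypot(*x[:2]).round(1),'+-',np.sqrt(np.diag(C)[:2]).round(1),'bias',x[2:].round(3))
E
python3 sol.py 3.97 midA midB
```

```text
[-8.580e-02  1.920e-02  1.600e-03 -5.000e-04 -5.920e-02 -4.004e+00] [0.0082 0.0082 0.0055 0.0941 0.1041 0.1362] [ 515.7 -380.4  188.3]
t 12.98 pos [ 515.7 -380.4  188.3] yaw -34.1 f [-0.5 -0.3 -3.4] w 58.8 tilt [ 0.007 -0.013 -1.   ] q [-0.39  0.41  0.04 -0.01 -1.18  1.37]
[[[0.07, -0.11, 1.33, -0.001, 0.4], [0.07, -0.11, 1.33, -0.001, 0.4], [0.07, -0.11, 1.33, -0.001, 0.4], [0.07, -0.11, 1.33, -0.001, 0.4], [0.07, -0.11, 1.33, -0.001, 0.4], [0.07, -0.11, 1.33, -0.001, 0.4], [0.07, -0.11, 1.33, -0.001, 0.4], [0.07, -0.11, 1.33, -0.001, 0.4], [0.07, -0.11, 1.33, -0.001, 0.4], [0.07, -0.11, 1.33, -0.001, 0.4]]]
midA no-bias r tool [-9.4 -5.9] 11.1 world [-9.4 -6. ]
midB no-bias r tool [ -8.1 -20.6] 22.1 world [ 4.8 21.6]
prior 0.005 r tool [-11.5 -13.5] 17.7 +- [1.3 1.3] bias [-0.003  0.017]
prior 0.015 r tool [-14.3 -13.7] 19.8 +- [1.4 1.4] bias [-0.006  0.033]
prior 0.05 r tool [-15.  -13.8] 20.4 +- [1.4 1.4] bias [-0.007  0.038]
```

```bash
python3 - <<'E'
import numpy as np
for t in('base1','midA','midB'):
    A=np.load(f'tq_{t}.npy');n=len(A)
    print(t,'eff',A[:,18:24].mean(0).round(3),'sem',(A[:,18:24].std(0)/n**.5).round(4)); print('  z axis',A[:,[11,14]].mean(0).round(4),'halves',A[:n//2,:2].mean(0).round(3),A[n//2:,:2].mean(0).round(3),'j5',A[::3,22].round(3), 'corr',np.corrcoef(A[:-1,0],A[1:,0])[0,1].round(2))
E
```

```text
base1 eff [ 1.1000e-02 -4.4703e+01  1.4375e+01  3.1940e+00  3.7000e-02 -0.0000e+00] sem [6.900e-03 2.224e-01 9.340e-02 2.680e-02 8.700e-03 1.000e-04]
  z axis [0.01   0.0084] halves [-0.011  0.01 ] [-0.033  0.04 ] j5 [0.118 0.015 0.026 0.027] corr -0.26
midA eff [-2.0000e-03 -4.6112e+01  1.6292e+01  3.8160e+00 -4.0000e-02 -0.0000e+00] sem [0.0011 0.0366 0.0136 0.0043 0.0014 0.    ]
  z axis [0.0024 0.0041] halves [ 0.025 -0.042] [ 0.023 -0.032] j5 [-0.069 -0.032 -0.043 -0.042 -0.039 -0.038 -0.038 -0.038] corr -0.24
midB eff [-2.7000e-02 -4.3061e+01  2.0342e+01  4.6980e+00 -2.3000e-02 -0.0000e+00] sem [1.600e-02 2.237e-01 1.163e-01 4.090e-02 8.000e-03 2.000e-04]
  z axis [0.0125 0.007 ] halves [-0.1    0.007] [-0.071  0.031] j5 [-0.195  0.018 -0.025 -0.022 -0.016 -0.013 -0.012 -0.012] corr 0.29
```

The joint torques are almost noise-free once settled. Joint 5 gives the radial lever directly, so I'll turn the stone about 89° for a well-conditioned third reading.

Emit:
send_rows(
  steps=[
    [[0,0,0.3,0.06,0.4],[0,0,0.6,0.12,0.4],[0,0,0.8,0.12,0.4],[0,0,0.8,0.12,0.4],[0,0,0.8,0.12,0.4],[0,0,0.8,0.12,0.4],[0,0,0.8,0.12,0.4],[0,0,0.8,0.12,0.4],[0,0,0.8,0.12,0.4],[0,0,0.8,0.12,0.4]],
  ],
)

```text
clock: 13.82
position: [518.5, -381.4, 115.9]
ee_rot: [-0.629, 0.777, -0.005, 0.008]
contact_force: [0.9, -0.2, -3.8]
gripper_width: 58.7
```

```bash
python3 pl.py 527.2 -386.9 90 -123.5 0.4
```

```text
t 13.82 pos [ 518.5 -381.4  115.9] yaw -102.1 f [ 0.9 -0.2 -3.8] w 58.7 tilt [-0.007 -0.018 -1.   ] q [-0.39  0.47 -0.06 -0.01 -1.02  0.18]
[[[0.09, -0.24, 0.65, 0.094, 0.4], [0.07, -0.25, 0.65, 0.094, 0.4], [0.04, -0.25, 0.65, 0.094, 0.4], [0.02, -0.26, 0.65, 0.094, 0.4]]]
```

Emit:
send_rows(
  steps=[
    [[0.09,-0.24,0.4,0.094,0.4],[0.07,-0.25,0.2,0.094,0.4],[0.04,-0.25,0.1,0.094,0.4],[0.02,-0.2,0,0.06,0.4],[0,0,0,0.02,0.4],[0,0,0,0,0.4],[0,0,0,0,0.4]],
  ],
)

```text
clock: 14.4
position: [525.1, -386.1, 105.4]
ee_rot: [-0.47, 0.883, -0.0, 0.007]
contact_force: [-0.7, 0.7, -4.0]
gripper_width: 58.7
```

```bash
python3 tq.py 10 midC; cat > j5.py <<'E'
import numpy as np,sys
from h import arm
# j5 settled effort: e5 = W*r_e + (Kg+W*L)*z_e
W=float(sys.argv[1]);Kg=2.1;L=.33;rows=[];b=[]
Q={'midA':.81,'midB':-.39}
for a in sys.argv[2:]:
    t,_,q=a.partition(':'); A=np.load(f'tq_{t}.npy')[-5:]; q1=float(q); e=np.array([np.cos(q1),np.sin(q1)])
    R=A[:,9:18].reshape(-1,3,3).mean(0); ze=R[:2,2]@e; et=R[:2,:2].T@e; v=A[:,22].mean()
    re=(v-(Kg+W*L)*ze)/W*1000; print(t,'e5',v.round(4),A[:,22].std().round(4),'ze',ze.round(4),'e tool',et.round(3),'r_e',re.round(2)); rows.append(et);b.append(re)
x,res,*_=np.linalg.lstsq(np.array(rows),np.array(b),rcond=None); print('r tool',x.round(2),np.hypot(*x).round(1),'resid',(np.array(rows)@x-b).round(2))
E
python3 -c "
from h import arm;print(arm.read_state()['joints'].round(4))"
python3 j5.py 3.98 midA:.81 midB:-.39 midC:-.39; python3 pl.py 527.2 -386.9 40 -123.5 0.4; python3 sol.py 3.98 midA midB midC
```

```text
[-0.0579  0.084  -0.0059  0.0159  0.0168 -4.2795] [0.0113 0.009  0.0072 0.0973 0.1618 0.1289] [ 525.2 -386.1  105.5]
[-0.3914  0.4976 -0.046  -0.0115 -1.018  -0.1969]
midA e5 -0.0381 0.0001 ze 0.0051 e tool [0.951 0.311] r_e -13.98
midB e5 -0.0126 0.0001 ze 0.0096 e tool [ 0.979 -0.204] r_e -11.35
midC e5 0.0618 0.0001 ze 0.0093 e tool [-0.203 -0.979] r_e 7.56
r tool [-12.83  -5.15] 13.8 resid [ 0.18 -0.16  0.09]
t 14.9 pos [ 525.2 -386.1  105.5] yaw -124.0 f [ 0.1 -1.1 -3.5] w 58.7 tilt [-0.011 -0.007 -1.   ] q [-0.39  0.5  -0.05 -0.01 -1.02 -0.2 ]
[[[-0.02, -0.11, 3.28, -0.005, 0.4], [-0.02, -0.11, 3.28, -0.005, 0.4]]]
midA no-bias r tool [-9.4 -5.9] 11.1 world [-9.3 -6. ]
midB no-bias r tool [ -8.1 -20.6] 22.1 world [ 4.8 21.5]
midC no-bias r tool [-23.9  -9.4] 25.6 world [21.1 14.5]
prior 0.005 r tool [-13.3 -11.5] 17.6 +- [1. 1.] bias [-0.01   0.018]
prior 0.015 r tool [-14.5 -10.8] 18.1 +- [1.1 1.1] bias [-0.016  0.029]
prior 0.05 r tool [-14.7 -10.7] 18.2 +- [1.1 1.1] bias [-0.017  0.032]
```

```bash
python3 - <<'E'
import numpy as np
W=3.98
M=[];b=[]
for t,l in(('base1',0),('midA',1),('midB',1),('midC',1)):
    A=np.load(f'tq_{t}.npy');R=A[:,9:18].reshape(-1,3,3).mean(0);n=len(A)**.5;z=R[:2,2]
    G=l*np.array([[0,1],[-1,0]])*-W/1000@R[:2,:2]
    # gravity on tilted tool: com at +z_tool => r=(zx,zy)*h, tau=(ry*Fz,-rx*Fz) = K*(-zy, zx)
    M.append(np.c_[G,[-z[1],z[0]]]*n);b.append(A[:,:2].mean(0)*n)
M=np.vstack(M);b=np.hstack(b);x=np.linalg.lstsq(M,b,rcond=None)[0];C=np.linalg.inv(M.T@M)*.03**2
print('wrist fit r',x[:2].round(1),'K',x[2].round(2),'+-',np.sqrt(np.diag(C)).round(2),'chi',((M@x-b)/.03).round(1))
rows=[];bb=[]
for t,q,l in(('base1',.81,0),('midA',.81,1),('midB',-.39,1),('midC',-.39,1)):
    A=np.load(f'tq_{t}.npy')[-5:];e=np.array([np.cos(q),np.sin(q)]);R=A[:,9:18].reshape(-1,3,3).mean(0);ze=R[:2,2]@e
    rows.append(np.r_[l*W/1000*(R[:2,:2].T@e),ze*(1-l),ze*l]);bb.append(A[:,22].mean())
print(np.linalg.solve(rows,bb).round(4),'units mm,K empty,K loaded')
E
```

```text
wrist fit r [-13.7  -7. ] K 3.49 +- [1.02 1.15 0.37] chi [-0.9  1.1 -0.1 -0.5  1.3 -0.8  1.   1.3]
[-10.8509  -7.775    1.9852   2.448 ] units mm,K empty,K loaded
```

Emit:
send_rows(
  steps=[
    [[0.15,0.04,0.8,0,0.4],[0.15,0.04,1.2,0,0.4],[0.15,0.04,1.4,0,0.4],[0.15,0.04,1.4,0,0.4],[0.15,0.04,1.3,0,0.4],[0.1,0.04,1.2,0,0.4],[0.1,0.03,0.9,0,0.4],[0.02,0,0.5,0,0.4],[0,0,0.2,0,0.4],[0,0,0,0,0.4]],
  ],
)

```text
clock: 15.73
position: [518.2, -393.2, 9.7]
ee_rot: [-0.469, 0.883, -0.001, 0.007]
contact_force: [0.9, -0.5, -4.1]
gripper_width: 59.0
```

```bash
python3 pl.py 517.5 -392.6 6 -124 0.4 5; python3 tip.py side pl1; python3 - <<'E'
from h import *
p=cv2.imread('pics/pl1.png');q,_=snap('top','pl1t')
cv2.imwrite('pics/pl1c.png',np.hstack([cv2.resize(p[290:450,320:490],(425,400)),cv2.resize(q[160:290,400:530],(370,400))]))
E
```

```text
t 15.73 pos [ 518.2 -393.2    9.7] yaw -124.0 f [ 0.9 -0.5 -4.1] w 59.0 tilt [-0.011 -0.008 -1.   ] q [-0.41  0.6  -0.14 -0.01 -0.82 -0.18]
[[[-0.0, 0.02, 0.07, -0.0, 0.4], [-0.0, 0.02, 0.07, -0.0, 0.4], [-0.0, 0.02, 0.07, -0.0, 0.4], [-0.0, 0.02, 0.07, -0.0, 0.4], [-0.0, 0.02, 0.07, -0.0, 0.4]]]
-60 [-1.  1.  2.  2.  3.  3.  4.  4.  4.  5.];-55 [-0.  1.  2.  2.  3.  4.  4.  5.  7. 97.];-50 [-0.  2.  3.  4.  4.  5. 12. 24. 25. 27.];-45 [-0.  2.  4.  9. 25. 27. 30. 30. 32. 92.];-40 [ 2.  3. 15. 27. 28. 29. 30. 31. 32. 35.];-35 [27. 28. 31. 32. 33. 51. 60. 68. 81. 86.];-30 [31. 33. 35. 59. 66. 70. 72. 74. 76. 79.];-25 [ 70.  72.  74.  74.  75.  75.  76.  77. 104. 118.];-20 [74. 75. 76. 76. 76. 77. 77. 77. 78. 79.];-15 [74. 76. 77. 77. 78. 78. 78. 79. 79. 79.];-10 [75. 77. 78. 78. 79. 79. 79. 79. 80. 81.];-5 [77. 79. 79. 80. 80. 81. 81. 81. 81. 82.];0 [78. 78. 79. 79. 80. 81. 81. 81. 82. 83.];5 [76. 78. 78. 79. 80. 80. 80. 80. 81. 82.];10 [76. 77. 78. 79. 79. 80. 80. 81. 82. 83.];15 [ 74.  76.  77.  77.  78.  78.  79.  80.  81. 126.];20 [ 74.  75.  76.  76.  77.  77.  77.  79. 125.];25 [ 34.  72.  73.  74.  75.  75.  77.  78. 114. 119.];30 [33. 34. 36. 36. 37. 38. 39. 64. 69. 71.];35 [31. 34. 35. 36. 37. 38. 50. 63. 68. 72.];40 [32. 33. 35. 35. 36. 36. 39. 59. 65. 69.];45 [31. 32. 33. 33. 34. 34. 35. 35. 35. 36.];50 [30. 31. 32. 32. 32. 33. 33. 33. 34. 34.];55 [ 1. 29. 30. 30. 30. 31. 31. 32. 32. 32.];60 [ 2.  4. 14. 21. 26. 26. 27. 28. 29. 29.];
```

View pics/pl1c.png

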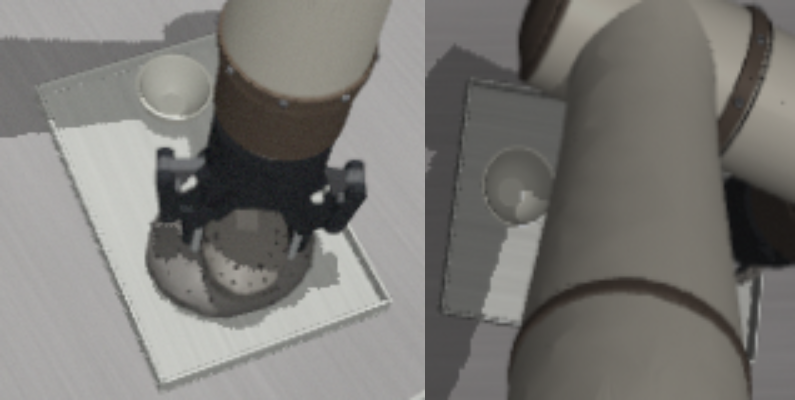

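The side view shows the long stone gripped just above the big stone, with its crown at about (419,381). The top view is blocked by the arm. Next I'll lower it gently.

Emit:
send_rows(
  steps=[
    [[0,0.02,0.15,0,0.4],[0,0.02,0.15,0,0.4],[0,0,0.12,0,0.4],[0,0,0.1,0,0.4],[0,0,0.05,0,0.4],[0,0,0,0,0.4]],
  ],
)

```text
clock: 16.33
position: [520.9, -394.0, 8.0]
ee_rot: [-0.47, 0.883, -0.004, 0.009]
contact_force: [0.2, 0.3, -4.8]
gripper_width: 59.0
```

```bash
python3 pl.py 517.5 -392.6 2 -124 0.4 3; python3 - <<'E'
from h import *
p,_=snap('side','pl2')
for t in(40,50,60,70,80,90,100,110):
    r=crown('side',p,proj('side',[[519,-392,76]])[0],76,7,t); 
    if max(r[1][1])<26: print(t,r)
E
```

```text
t 16.33 pos [ 520.9 -394.     8. ] yaw -123.9 f [ 0.2  0.3 -4.8] w 59.0 tilt [-0.012 -0.017 -1.   ] q [-0.41  0.6  -0.14 -0.01 -0.81 -0.18]
[[[0.02, 0.12, 0.2, 0.0, 0.4], [0.02, 0.12, 0.2, 0.0, 0.4], [0.02, 0.12, 0.2, 0.0, 0.4]]]
80 (array([ 517.6, -393.9]), [array([ 517.7, -393.3]), array([25.8, 25.7]), np.float64(55.6)], 80.0)
90 (array([ 520.7, -390.1]), [array([ 520.8, -390.1]), array([15. , 16.6]), np.float64(60.6)], 90.0)
100 (array([ 517.9, -392.6]), [array([ 517.9, -392.4]), array([3.4, 0.9]), np.float64(55.0)], 100.0)
```

Emit:
send_rows(
  steps=[
    [[0.06,0.34,0.3,0,0.4]],
  ],
)

```text
clock: 16.47
position: [518.9, -393.3, 5.7]
ee_rot: [-0.47, 0.883, -0.006, 0.01]
contact_force: [0.7, -0.1, -4.9]
gripper_width: 59.0
```

```bash
cat > w.py <<'E'
import sys
from h import *
for i in range(int(sys.argv[1])): optics.get_image('side')
s=arm.read_state();print(s['position'].round(1),s['contact_force'].round(1),'eff',s['joint_efforts'].round(2),s['clock'])
E
python3 w.py 4;python3 pl.py 517.5 -392.6 2 -124 0.4 1
```

```text
[ 517.5 -392.6    4.8] [ 0.5 -0.1 -4.1] eff [-1.000e-02 -4.784e+01  1.589e+01  3.650e+00  7.000e-02  0.000e+00] 16.6667
t 16.67 pos [ 517.5 -392.6    4.8] yaw -124.0 f [ 0.5 -0.1 -4.1] w 58.5 tilt [-0.012 -0.016 -1.   ] q [-0.41  0.6  -0.16 -0.01 -0.8  -0.18]
[[[-0.0, -0.0, 0.28, 0.001, 0.4]]]
```

Emit:
send_rows(
  steps=[
    [[0,0,0.2,0,0.4]],
  ],
)

```text
clock: 16.75
position: [517.9, -392.8, 3.2]
ee_rot: [-0.47, 0.883, -0.005, 0.009]
contact_force: [0.2, -0.4, -4.0]
gripper_width: 59.2
```

```bash
python3 w.py 2;python3 pl.py 517.5 -392.6 2 -124 0.4 1
```

```text
[ 517.3 -392.4    2.4] [-0.7  0.  -4. ] eff [ 2.000e-02 -4.824e+01  1.619e+01  3.740e+00  1.400e-01 -0.000e+00] 16.85
t 16.85 pos [ 517.3 -392.4    2.4] yaw -124.0 f [-0.7  0.  -4. ] w 58.9 tilt [-0.012 -0.015 -1.   ] q [-0.41  0.6  -0.16 -0.01 -0.79 -0.18]
[[[0.0, -0.03, 0.04, 0.001, 0.4]]]
```

Emit:
send_rows(
  steps=[
    [[0,-0.02,0.12,0,0.4]],
  ],
)

```text
clock: 16.93
position: [517.4, -392.6, 2.0]
ee_rot: [-0.47, 0.883, -0.004, 0.009]
contact_force: [-2.9, 3.6, 9.1]
gripper_width: 58.7
```

```bash
python3 w.py 2;python3 pl.py 517.5 -392.6 2 -124 0.4 1
```

```text
[ 517.4 -392.5    2.1] [-2.2  1.5  2.7] eff [-5.000e-02 -4.420e+01  1.568e+01  3.450e+00  8.700e-01 -1.000e-02] 17.0333
t 17.03 pos [ 517.4 -392.5    2.1] yaw -123.9 f [-2.2  1.5  2.7] w 58.9 tilt [-0.012 -0.015 -1.   ] q [-0.41  0.6  -0.16 -0.01 -0.79 -0.18]
[[[0.0, -0.01, 0.01, 0.001, 0.4]]]
```

Emit:
send_rows(
  steps=[
    [[0,0,-0.04,0,0.75],[0,0,0,0,0.8]],
  ],
)

```text
clock: 17.2
position: [519.2, -393.6, 4.0]
ee_rot: [-0.47, 0.882, -0.006, 0.01]
contact_force: [0.7, -0.3, -0.0]
gripper_width: 68.5
```

```bash
python3 w.py 6;python3 pl.py 517.5 -392.6 100 -124 0.9; python3 tip.py side rel1 | tr ';' '\n' | awk '{print}' | sed -n 8,18p; python3 - <<'E'
from h import *
p=cv2.imread('pics/rel1.png')
cv2.imwrite('pics/rel1c.png',cv2.resize(p[320:440,350:490],(700,600)))
E
```

```text
[ 518.3 -393.1    3.2] [ 0.1 -0.8 -0.5] eff [ 0.000e+00 -4.549e+01  1.477e+01  3.270e+00  4.000e-02 -0.000e+00] 17.5
t 17.5 pos [ 518.3 -393.1    3.2] yaw -123.9 f [ 0.1 -0.8 -0.5] w 68.3 tilt [-0.012 -0.018 -1.   ] q [-0.41  0.6  -0.16 -0.01 -0.79 -0.18]
[[[0.0, 0.03, -3.23, 0.0, 0.9], [0.0, 0.03, -3.23, 0.0, 0.9], [0.0, 0.03, -3.23, 0.0, 0.9]]]
-25 [63. 64. 65. 65. 66. 67. 67. 68. 68. 70.]
-20 [67. 67. 68. 69. 69. 69. 70. 70. 70. 71.]
-15 [68. 69. 69. 70. 71. 71. 71. 71. 72. 73.]
-10 [67. 70. 70. 71. 71. 72. 72. 72. 73. 73.]
-5 [71. 71. 72. 73. 73. 73. 74. 74. 75. 75.]
0 [70. 71. 71. 72. 72. 73. 73. 74. 75. 76.]
5 [69. 71. 72. 72. 73. 73. 74. 74. 75. 76.]
10 [69. 70. 70. 71. 72. 72. 73. 73. 74. 74.]
15 [69. 70. 71. 71. 72. 72. 73. 74.]
20 [67. 69. 70. 70. 71. 71. 72. 73. 75.]
25 [ 65.  67.  68.  68.  69.  70.  71.  72. 120.]
```

View pics/rel1c.png

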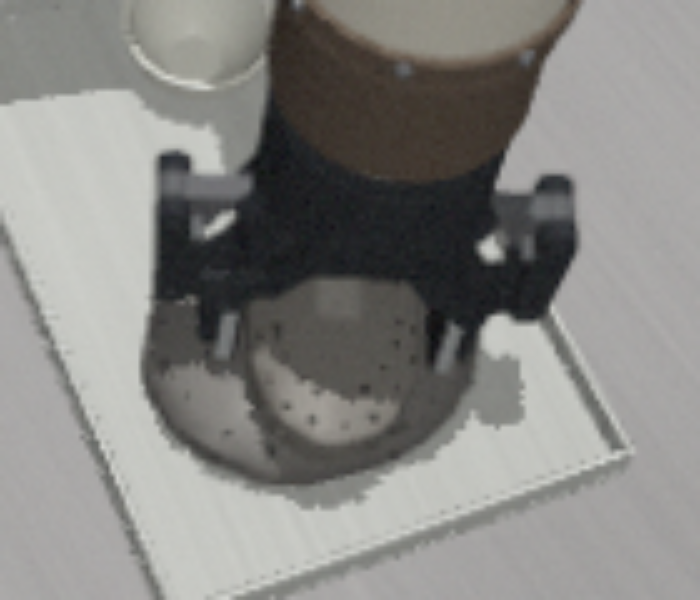

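```bash
python3 - <<'E'
from h import *
def hm(f,c,yaw):
    d=np.load(f);v,u=np.mgrid[300:450,340:490];D=d[v,u].ravel();P=deproj('side',np.c_[u.ravel(),v.ravel()],D)[D>0]
    a=np.radians(yaw);X=(P[:,:2]-c[:2])@[np.cos(a),np.sin(a)];Y=(P[:,:2]-c[:2])@[np.sin(a),-np.cos(a)]
    H={}
    for x in range(-45,56,5):
        for y in range(-20,21,5):
            m=(abs(X-x)<3)&(abs(Y-y)<3)&(P[:,2]<95)&(P[:,2]>55)
            if m.sum()>2:H[x,y]=np.median(P[m,2])
    return H
A=hm('pics/pl1.npy',(518.2,-393.2),-124);B=hm('pics/rel1.npy',(517.4,-392.5),-124)
k=[q for q in A if q in B];d=np.array([B[q]-A[q] for q in k]);K=np.array(k)
print(len(k),d.min(),d.max(),K[:,0].min(),K[:,0].max());c=np.linalg.lstsq(np.c_[K,np.ones(len(k))],d,rcond=None)[0];print('slope deg',np.degrees(c[:2]).round(2),c[2].round(2),'rms',(np.c_[K,np.ones(len(k))]@c-d).std().round(2))
E
```

```text
104 -8.555177054246315 -0.769166128022789 -10 50
slope deg [1.32 1.11] -7.18 rms 0.94
```

The crop shows the long stone sitting on the big one with the jaws open beside it. The slope change (1.3°, 1.1°) just cancels the held tilt, so it is level and balancing. I'll retract straight up.

Emit:
send_rows(
  steps=[
    [[0,0,-0.2,0,0.9],[0,0,-0.4,0,1],[0,0,-1.0,0,1],[0,0,-2.0,0,1],[0,0,-3.0,0,1],[0,0,-4.0,0,1],[0,0,-4.0,0,1],[0,0,0,0,1],[0,0,0,0,1]],
  ],
)

```text
clock: 18.3
position: [514.2, -393.4, 159.2]
ee_rot: [-0.47, 0.883, -0.005, 0.008]
contact_force: [0.0, 0.8, -1.3]
gripper_width: 85.3
```

```bash
python3 pl.py 508 5 60 -67 1
```

```text
t 18.3 pos [ 514.2 -393.4  159.2] yaw -123.9 f [ 0.   0.8 -1.3] w 85.3 tilt [-0.01  -0.016 -1.   ] q [-0.41  0.44  0.   -0.01 -1.11 -0.18]
[[[-2.97, 2.07, 0.9, -0.09, 1.0], [-3.15, 1.79, 0.9, -0.09, 1.0], [-3.3, 1.5, 0.9, -0.09, 1.0], [-3.42, 1.2, 0.9, -0.09, 1.0], [-3.51, 0.88, 0.9, -0.09, 1.0], [-3.58, 0.56, 0.9, -0.09, 1.0], [-3.61, 0.24, 0.9, -0.09, 1.0], [-3.62, -0.09, 0.9, -0.09, 1.0], [-3.6, -0.42, 0.9, -0.09, 1.0], [-3.55, -0.74, 0.9, -0.09, 1.0]]]
[[[-3.47, -1.06, 0.9, -0.09, 1.0]]]
```

Emit:
send_rows(
  steps=[
    [[-1.5,1.0,0,-0.05,1],[-3.0,2.0,0,-0.09,1],[-3.2,1.7,0,-0.09,1],[-3.4,1.4,0,-0.09,1],[-3.5,1.0,0,-0.09,1],[-3.6,0.7,0,-0.09,1],[-3.6,0.4,0,-0.09,1],[-3.6,0,0,-0.09,1],[-3.6,-0.3,0,-0.09,1],[-3.5,-0.6,0,-0.09,1]],
  ],
)

```text
clock: 19.13
position: [501.6, -43.5, 158.5]
ee_rot: [0.804, -0.595, 0.011, -0.005]
contact_force: [1.6, 0.5, -0.4]
gripper_width: 85.1
```

```bash
python3 pl.py 508 0.4 60 -67 1; python3 - <<'E'
from h import *
p,d=snap('top','m1');q,e=snap('side','m1s')
P=(519,-392)
cv2.imwrite('pics/m1c.png',np.hstack([cv2.resize(q[330:430,360:460],(400,400),interpolation=cv2.INTER_CUBIC),cv2.resize(p[190:280,440:530],(400,400),interpolation=cv2.INTER_CUBIC)]))
for n,im in(('side',q),('top',p)):
    uv=proj(n,[[519,-392,73]])[0];print(n,uv.round(1))
    for t in range(80,150,4):
        r=crown(n,im,uv+.5,73,7,t)
        if 11<min(r[1][1]) and max(r[1][1])<22: print(t,r)
E
```

```text
t 19.13 pos [501.6 -43.5 158.5] yaw -73.0 f [ 1.6  0.5 -0.4] w 85.1 tilt [ 0.012 -0.02  -1.   ] q [ 0.24  0.2  -0.37  0.01 -0.98  0.04]
[[[-1.34, -0.63, 3.28, -0.035, 1.0], [-1.31, -0.68, 3.28, -0.035, 1.0], [-1.29, -0.72, 3.28, -0.035, 1.0]]]
side [419.  380.1]
144 (array([ 516.9, -389.2]), [array([ 516.9, -389.3]), array([14.6, 14.8]), np.float64(56.0)], 144.0)
148 (array([ 517.2, -389. ]), [array([ 516.9, -388.9]), array([13.1, 13.9]), np.float64(58.1)], 148.0)
top [500.9 233.1]
```

View pics/m1c.png

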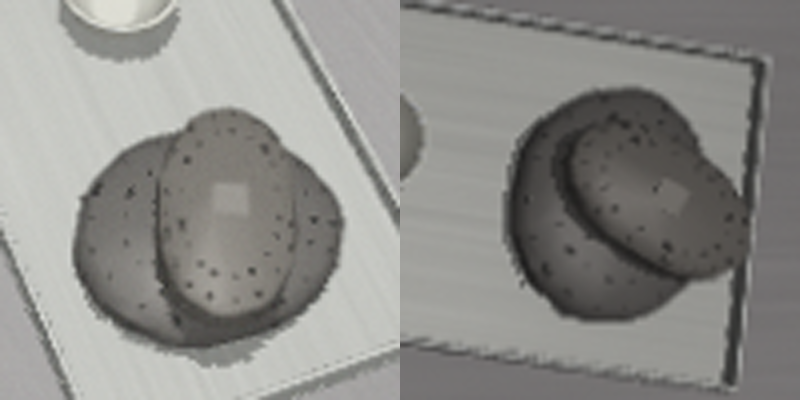

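The long stone lies level on the big one in both views, clear of the rim. Its crown is at top px (501,234), about (517.4,-391.2). Now the small stone.

Emit:
send_rows(
  steps=[
    [[-1.34,-0.6,1.5,-0.035,1],[-1.31,-0.65,2,-0.035,1],[-1.0,-0.5,2,-0.035,1],[-0.5,-0.2,2,0,1],[-0.2,-0.1,1.5,0,1],[0,0,1,0,1],[0,0,0.5,0,1]],
  ],
)

```text
clock: 19.82
position: [510.6, 8.8, 51.8]
ee_rot: [0.837, -0.548, 0.014, -0.006]
contact_force: [0.4, -0.1, 0.1]
gripper_width: 85.9
```

```bash
python3 w.py 2; python3 pl.py 508 0.4 -10 -67 1 
```

```text
[510.8   8.6  52.3] [ 0.1 -0.6 -0.3] eff [  0.11 -31.25  13.64   3.02   0.13  -0.  ] 19.9167
t 19.92 pos [510.8   8.6  52.3] yaw -66.4 f [ 0.1 -0.6 -0.3] w 85.5 tilt [ 0.017 -0.025 -1.   ] q [ 0.35  0.34 -0.49  0.02 -0.71  0.05]
[[[0.32, 0.29, 3.12, 0.005, 1.0], [0.32, 0.29, 3.12, 0.005, 1.0]]]
```

Emit:
send_rows(
  steps=[
    [[0.1,0.1,-4.1,0,1],[0.1,0.1,-4.1,0,1],[0.1,0.1,-4.1,0,1],[0.1,0.1,-4.1,0,1],[0,0,0,0,1],[0,0,0,0,1]],
  ],
)

```text
clock: 20.42
position: [504.3, 0.8, 226.6]
ee_rot: [0.835, -0.549, 0.015, -0.006]
contact_force: [-0.2, -0.2, -1.1]
gripper_width: 85.6
```

```bash
python3 w.py 1; python3 pl.py 508 0.4 0 -67 1 
```

```text
[505.2   0.7 227.5] [ 0.3 -0.3  1.7] eff [  0.06 -23.27  16.84   3.49  -0.07   0.  ] 20.4667
t 20.47 pos [505.2   0.7 227.5] yaw -66.7 f [ 0.3 -0.3  1.7] w 85.3 tilt [ 0.021 -0.028 -0.999] q [ 0.34  0.14 -0.26  0.02 -1.14  0.06]
[[[0.02, -0.04, 3.79, 0.001, 1.0], [0.02, -0.04, 3.79, 0.001, 1.0], [0.02, -0.04, 3.79, 0.001, 1.0], [0.02, -0.04, 3.79, 0.001, 1.0], [0.02, -0.04, 3.79, 0.001, 1.0], [0.02, -0.04, 3.79, 0.001, 1.0]]]
```

Emit:
send_rows(
  steps=[
    [[0.02,-0.04,2.5,0,1],[0.02,-0.04,3.5,0,1],[0.02,-0.04,3.5,0,1],[0.02,-0.04,3.5,0,1],[0.02,-0.04,3.0,0,1],[0.02,-0.04,2.0,0,1],[0,0,1.4,0,1],[0,0,0.9,0,1],[0,0,0.4,0,1]],
  ],
)

```text
clock: 21.22
position: [514.8, -4.3, 11.4]
ee_rot: [0.835, -0.551, 0.018, -0.006]
contact_force: [1.2, -0.3, 0.8]
gripper_width: 85.4
```

```bash
python3 w.py 2; python3 pl.py 508 0.4 -38.5 -67 1 
```

```text
[515.3  -4.2  12.4] [-0.7 -0.4  0.1] eff [-1.000e-02 -3.279e+01  1.205e+01  2.660e+00  1.300e-01 -0.000e+00] 21.3167
t 21.32 pos [515.3  -4.2  12.4] yaw -66.8 f [-0.7 -0.4  0.1] w 85.3 tilt [ 0.023 -0.031 -0.999] q [ 0.32  0.4  -0.53  0.04 -0.6   0.06]
[[[-0.35, 0.24, 2.54, 0.001, 1.0], [-0.35, 0.25, 2.54, 0.001, 1.0]]]
```

Emit:
send_rows(
  steps=[
    [[-0.3,0.2,0.8,0,1],[-0.3,0.2,1.2,0,1],[-0.1,0.1,1.2,0,1],[0,0,1.0,0,1],[0,0,0.4,0,1]],
  ],
)

```text
clock: 21.73
position: [513.2, 1.5, -32.1]
ee_rot: [0.835, -0.55, 0.022, -0.011]
contact_force: [-0.3, 0.2, -0.6]
gripper_width: 85.5
```

```bash
python3 w.py 3; python3 pl.py 508 0.4 -38.5 -67 1 
```

```text
[513.8   1.6 -31.2] [ 0.3 -0.   0.1] eff [ 1.000e-02 -3.440e+01  1.003e+01  2.190e+00  9.000e-02 -0.000e+00] 21.8833
t 21.88 pos [513.8   1.6 -31.2] yaw -66.8 f [ 0.3 -0.   0.1] w 85.5 tilt [ 0.024 -0.043 -0.999] q [ 0.33  0.47 -0.58  0.05 -0.47  0.03]
[[[-0.12, 0.58, 0.73, 0.003, 1.0]]]
```

Emit:
send_rows(
  steps=[
    [[-0.12,0.55,0.68,0,1]],
  ],
)

```text
clock: 21.97
position: [511.4, 1.3, -36.5]
ee_rot: [0.835, -0.55, 0.024, -0.013]
contact_force: [0.8, -0.3, 1.2]
gripper_width: 85.5
```

```bash
python3 tip.py side cg1 | tr ';' '\n' | awk '$1<=-35||$1>=35'; python3 tq.py 2 capE; python3 pl.py 508 0.4 -38.5 -67 1 
```

```text
-60 [-1. -0.  2. 60. 64. 67. 69. 71. 75. 79.]
-55 [-2.  1.  3. 32. 62. 66. 68. 69.]
-50 [-2. -0.  1.  1.  2.  3.  5. 29. 49. 58.]
-45 [-0.  1.  1.  2.  3. 13. 16. 19. 21. 24.]
-40 [-2.  0.  1.  3. 21. 23. 29. 44. 53. 81.]
-35 [ 2. 79.]
35 [-1.  1.  2. 62. 74. 76. 79. 82.]
40 [-1. -0.  2.  4. 43. 62. 68. 74. 75. 77.]
45 [-4. -0.  1.  3. 13. 21. 34. 41. 50. 57.]
50 [-2. -0.  0.  1.  2.  3.  4. 18. 22. 28.]
55 [-1.  1.  2.  2.  3.  4. 19. 23. 26. 28.]
60 [-1. -0.  1.  1.  2.  3.  4.  6. 79.]
[ 0.0082  0.134   0.0068  0.218  -0.3457  0.3866] [0.0007 0.0411 0.0131 0.1894 0.3719 0.1271] [ 5.085e+02  4.000e-01 -3.780e+01]
t 22.12 pos [ 5.085e+02  4.000e-01 -3.780e+01] yaw -66.8 f [ 0.5 -0.9  0.6] w 85.6 tilt [ 0.024 -0.043 -0.999] q [ 0.33  0.48 -0.6   0.05 -0.45  0.03]
[[[-0.02, 0.05, 0.07, 0.003, 1.0]]]
```

Emit:
send_rows(
  steps=[
    [[0,0,0,0,0.7],[0,0,0,0,0.5],[0,0,0,0,0.4],[0,0,0,0,0.4],[0,0,0,0,0.4]],
  ],
)

```text
clock: 22.53
position: [511.2, 1.2, -34.9]
ee_rot: [0.835, -0.55, 0.024, -0.014]
contact_force: [0.8, -0.4, -2.5]
gripper_width: 52.8
```

```bash
python3 w.py 1; python3 pl.py 508 0.4 40 -67 0.4 
```

```text
[511.1   1.2 -34.9] [-0.1  0.7 -1.8] eff [-2.000e-02 -3.562e+01  1.036e+01  2.310e+00  1.100e-01  0.000e+00] 22.5833
t 22.58 pos [511.1   1.2 -34.9] yaw -66.8 f [-0.1  0.7 -1.8] w 52.6 tilt [ 0.025 -0.049 -0.998] q [ 0.33  0.47 -0.6   0.05 -0.45  0.03]
[[[-0.03, 0.16, -3.75, 0.002, 0.4], [-0.02, 0.16, -3.75, 0.002, 0.4]]]
```

Emit:
send_rows(
  steps=[
    [[0,0,-1.0,0,0.4],[0,0,-2.0,0,0.4],[0,0,-2.5,0,0.4],[0,0,-2.5,0,0.4],[0,0,-2.0,0,0.4]],
  ],
)

```text
clock: 23.0
position: [499.6, -0.2, 61.5]
ee_rot: [0.834, -0.551, 0.018, -0.006]
contact_force: [0.2, 0.6, -1.9]
gripper_width: 52.5
```

```bash
python3 tq.py 8 capA; python3 - <<'E'
import numpy as np
from h import arm
A=np.load('tq_capA.npy');print(A[:,22].round(4),arm.read_state()['joints'].round(3))
E
python3 pl.py 508 0.4 40 -67 0.4 
```

```text
[ 0.029   0.0843  0.0083  0.1838  0.3959 -1.586 ] [0.0058 0.0295 0.0104 0.2105 0.1609 0.3621] [ 4.989e+02 -4.000e-01  5.900e+01]
[-0.3189 -0.248   0.06    0.1249  0.1132  0.0941  0.0819  0.076 ] [ 0.339  0.31  -0.52   0.031 -0.712  0.041]
t 23.4 pos [ 4.989e+02 -4.000e-01  5.900e+01] yaw -66.9 f [ 0.7  0.9 -1.3] w 52.8 tilt [ 0.022 -0.027 -0.999] q [ 0.34  0.31 -0.52  0.03 -0.71  0.04]
[[[0.28, -0.87, 1.9, 0.002, 0.4]]]
```

```bash
python3 tq.py 5 capA; python3 - <<'E'
import numpy as np
from h import arm
A=np.load('tq_capA.npy');print(A[:,22].round(4),A[:,[11,14]].round(4).tolist())
E
```

```text
[ 0.0494  0.0748 -0.005   0.0507  0.4371 -1.8624] [0.0114 0.0146 0.009  0.1131 0.2353 0.203 ] [ 4.997e+02 -2.000e-01  6.000e+01]
[0.074  0.074  0.0749 0.0761 0.0774] [[0.0342, -0.0095], [0.0346, -0.0094], [0.0351, -0.0093], [0.0355, -0.0091], [0.0359, -0.009]]
```

Emit:
send_rows(
  steps=[
    [[0,0,-0.2,0.06,0.4],[0,0,-0.3,0.115,0.4],[0,0,-0.3,0.115,0.4],[0,0,-0.3,0.115,0.4],[0,0,-0.3,0.115,0.4],[0,0,-0.3,0.115,0.4],[0,0,-0.3,0.115,0.4],[0,0,-0.3,0.115,0.4],[0,0,-0.2,0.115,0.4],[0,0,0,0.115,0.4]],
  ],
)

```text
clock: 24.48
position: [498.0, -0.1, 83.9]
ee_rot: [-0.402, 0.916, -0.011, 0.013]
contact_force: [0.5, -0.0, -1.8]
gripper_width: 53.0
```

```bash
python3 pl.py 517 -200 80 -157 0.4 
```

```text
t 24.48 pos [ 4.98e+02 -1.00e-01  8.39e+01] yaw -132.6 f [ 0.5 -0.  -1.8] w 53.0 tilt [-0.014 -0.03  -0.999] q [ 0.34  0.27 -0.49  0.03 -0.78 -1.1 ]
[[[2.24, -2.49, 0.06, 0.071, 0.4], [2.06, -2.64, 0.06, 0.071, 0.4], [1.86, -2.78, 0.06, 0.071, 0.4], [1.66, -2.9, 0.06, 0.071, 0.4], [1.45, -3.02, 0.06, 0.071, 0.4], [1.23, -3.11, 0.06, 0.071, 0.4]]]
```

Emit:
send_rows(
  steps=[
    [[0,0,0,0.115,0.4],[0,0,0,0.11,0.4],[0,0,0,0.1,0.4],[0,0,0,0.06,0.4],[0,0,0,0.03,0.4]],
  ],
)

```text
clock: 24.9
position: [497.9, -0.1, 83.4]
ee_rot: [-0.192, 0.981, -0.008, 0.015]
contact_force: [0.1, -0.3, -1.4]
gripper_width: 52.5
```

```bash
python3 tq.py 11 capB; python3 - <<'E'
import numpy as np
from h import arm
A=np.load('tq_capB.npy');print(A[:,22].round(4),A[-3:,[11,14]].round(4).tolist(),arm.read_state()['joints'].round(3))
E
python3 pl.py 517.4 -391 90 -25 0.4
```

```text
[ 0.0309  0.0641 -0.0088 -0.0139  0.1405 -1.8514] [0.0092 0.0081 0.0092 0.1177 0.1046 0.1353] [ 4.979e+02 -1.000e-01  8.350e+01]
[0.0455 0.0446 0.043  0.0428 0.043  0.0431 0.0432 0.0432 0.0432 0.0433
 0.0432] [[0.0318, -0.0098], [0.0319, -0.0098], [0.0318, -0.0098]] [ 0.34   0.275 -0.491  0.028 -0.778 -1.541]
t 25.45 pos [ 4.979e+02 -1.000e-01  8.350e+01] yaw -157.6 f [-1.   0.7 -2. ] w 52.8 tilt [-0.026 -0.021 -0.999] q [ 0.34  0.27 -0.49  0.03 -0.78 -1.54]
[[[0.65, -1.84, -0.03, -0.116, 0.4], [0.86, -1.76, -0.03, -0.116, 0.4], [1.06, -1.65, -0.03, -0.116, 0.4], [1.24, -1.51, -0.03, -0.116, 0.4], [1.41, -1.36, -0.03, -0.116, 0.4], [1.56, -1.19, -0.03, -0.116, 0.4], [1.68, -1.0, -0.03, -0.116, 0.4], [1.79, -0.8, -0.03, -0.116, 0.4], [1.87, -0.59, -0.03, -0.116, 0.4], [1.92, -0.37, -0.03, -0.116, 0.4]]]
[[[1.95, -0.14, -0.03, -0.116, 0.4], [1.96, 0.08, -0.03, -0.116, 0.4], [1.93, 0.31, -0.03, -0.116, 0.4], [1.88, 0.53, -0.03, -0.116, 0.4], [1.81, 0.74, -0.03, -0.116, 0.4], [1.71, 0.95, -0.03, -0.116, 0.4], [1.59, 1.14, -0.03, -0.116, 0.4], [1.45, 1.32, -0.03, -0.116, 0.4], [1.29, 1.47, -0.03, -0.116, 0.4], [1.11, 1.61, -0.03, -0.116, 0.4]]]
```

Emit:
send_rows(
  steps=[
    [[0.35,-0.9,-0.1,-0.06,0.4],[0.86,-1.76,-0.1,-0.116,0.4],[1.06,-1.65,-0.1,-0.116,0.4],[1.24,-1.51,-0.1,-0.116,0.4],[1.41,-1.36,-0.1,-0.116,0.4],[1.56,-1.19,0,-0.116,0.4],[1.68,-1.0,0,-0.116,0.4],[1.79,-0.8,0,-0.116,0.4],[1.87,-0.59,0,-0.116,0.4],[1.92,-0.37,0,-0.116,0.4]],
  ],
)

```text
clock: 26.28
position: [502.5, -190.3, 91.1]
ee_rot: [-0.702, 0.712, -0.015, 0.009]
contact_force: [-1.3, 0.6, -1.6]
gripper_width: 52.6
```

Emit:
send_rows(
  steps=[
    [[1.95,-0.14,0,-0.116,0.4],[1.96,0.08,0,-0.116,0.4],[1.93,0.31,0,-0.116,0.4],[1.88,0.53,0,-0.116,0.4],[1.81,0.74,0,-0.116,0.4],[1.71,0.95,0,-0.116,0.4],[1.59,1.14,0,-0.116,0.4],[1.45,1.32,0,-0.116,0.4],[1.1,1.3,0,-0.1,0.4],[0.6,1.0,0,-0.06,0.4]],
  ],
)

```text
clock: 27.12
position: [515.2, -385.7, 91.2]
ee_rot: [0.976, -0.218, 0.015, 0.001]
contact_force: [-1.2, -0.2, -1.5]
gripper_width: 52.7
```

```bash
python3 tq.py 10 capC; python3 - <<'E'
import numpy as np
from h import arm
q=arm.read_state()['joints'];A=np.load('tq_capC.npy');print(A[:,22].round(4),A[-3:,[11,14]].round(4).tolist(),q.round(3))
E
python3 pl.py 517.4 -391 60 -25 0.4
```

```text
[ 0.012   0.0924 -0.0068  0.0287  0.0189 -2.1615] [0.0255 0.026  0.0074 0.2063 0.205  0.1714] [ 515.5 -383.4   91.8]
[-0.1373  0.1069  0.1327  0.1168  0.1041  0.0979  0.0956  0.0952  0.0954
  0.0959] [[0.029, -0.0073], [0.0291, -0.0074], [0.0292, -0.0074]] [-0.39   0.486 -0.108 -0.005 -0.947  1.522]
t 27.62 pos [ 515.5 -383.4   91.8] yaw -25.3 f [-1.1  0.1 -2.4] w 53.0 tilt [ 0.03  -0.006 -1.   ] q [-0.39  0.49 -0.11 -0.01 -0.95  1.52]
[[[0.5, 0.6, 3.18, -0.006, 0.4]]]
```

Emit:
send_rows(
  steps=[
    [[-0.15,0.12,0.6,0,0.4],[-0.15,0.12,1.0,0,0.4],[-0.15,0.12,1.2,0,0.4],[-0.15,0.12,1.0,0,0.4],[-0.05,0.05,0.6,0,0.4],[0,0,0.3,0,0.4]],
  ],
)

```text
clock: 28.12
position: [508.4, -384.6, 41.2]
ee_rot: [0.976, -0.219, 0.016, 0.0]
contact_force: [-0.5, -0.1, -2.3]
gripper_width: 52.4
```

```bash
python3 w.py 3; python3 tip.py side cp1 | tr ';' '\n' | awk '$1>=-25&&$1<=25'; python3 pl.py 509 -385.6 43 -25.3 0.4 1; python3 - <<'E'
from h import *
p=cv2.imread('pics/cp1.png');cv2.imwrite('pics/cp1c.png',cv2.resize(p[320:430,350:480],(708,600)))
E
```

```text
[ 509.3 -385.    42.5] [ 0.8 -0.  -1.3] eff [-3.000e-02 -4.358e+01  1.577e+01  3.550e+00  9.000e-02  0.000e+00] 28.2667
-25 [ 98. 100. 112.]
-20 [100. 101. 104.]
-15 [103. 104. 105.]
-10 [102. 103. 105.]
-5 [103. 104. 105.]
0 [102. 105.]
5 [104. 105.]
10 [103. 104. 105.]
15 [ 66. 102. 103. 105. 105. 108.]
20 [ 67.  69.  70.  91. 101. 101. 104. 145. 147.]
25 [ 67.  69.  70.  85.  89.  95.  99. 147. 148. 149.]
t 28.32 pos [ 509.8 -385.2   43.1] yaw -25.2 f [-0.2  0.1 -1.7] w 52.3 tilt [ 0.034 -0.006 -0.999] q [-0.4   0.53 -0.17 -0.01 -0.83  1.53]
[[[-0.05, 0.07, 0.01, 0.001, 0.4]]]
```

View pics/cp1c.png

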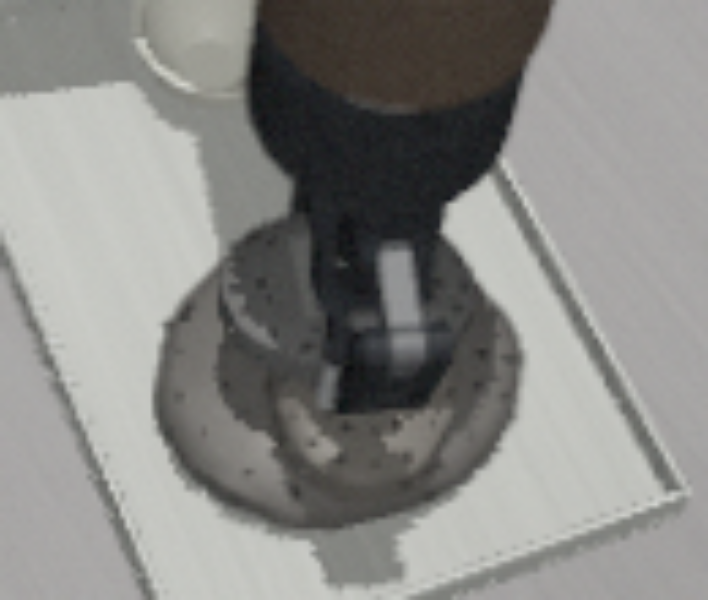

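The small stone is held above the long stone, with its top at about 104 mm and level, so there are 5 mm to go. I'll step down.

Emit:
send_rows(
  steps=[
    [[-0.06,0.04,0.4,0,0.4]],
  ],
)

```text
clock: 28.4
position: [510.4, -386.0, 40.5]
ee_rot: [0.976, -0.218, 0.019, 0.001]
contact_force: [0.4, 0.1, -1.2]
gripper_width: 52.8
```

```bash
python3 w.py 2; python3 pl.py 509 -385.6 37.5 -25.3 0.4 1
```

```text
[ 509.2 -385.3   39.1] [-0.6  0.7 -2.5] eff [ 3.000e-02 -4.452e+01  1.638e+01  3.720e+00  1.900e-01  0.000e+00] 28.5
t 28.5 pos [ 509.2 -385.3   39.1] yaw -25.3 f [-0.6  0.7 -2.5] w 52.3 tilt [ 0.034 -0.006 -0.999] q [-0.4   0.54 -0.18 -0.01 -0.83  1.53]
[[[-0.0, 0.03, 0.16, 0.001, 0.4]]]
```

Emit:
send_rows(
  steps=[
    [[0,0.03,0.12,0,0.4]],
  ],
)

```text
clock: 28.58
position: [509.3, -385.7, 38.2]
ee_rot: [0.976, -0.218, 0.018, 0.001]
contact_force: [0.4, -0.7, -1.1]
gripper_width: 53.0
```

```bash
python3 w.py 2; python3 pl.py 509 -385.6 37.5 -25.3 0.4 1
```

```text
[ 509.1 -385.6   37.9] [-0.7  0.4 -2.1] eff [ 1.000e-02 -4.433e+01  1.609e+01  3.640e+00  1.300e-01  0.000e+00] 28.6833
t 28.68 pos [ 509.1 -385.6   37.9] yaw -25.3 f [-0.7  0.4 -2.1] w 52.6 tilt [ 0.034 -0.006 -0.999] q [-0.4   0.54 -0.18 -0.01 -0.82  1.53]
[[[-0.01, 0.0, 0.04, 0.001, 0.4]]]
```

Emit:
send_rows(
  steps=[
    [[0,0,0.1,0,0.4]],
  ],
)

```text
clock: 28.77
position: [509.2, -385.8, 37.5]
ee_rot: [0.976, -0.218, 0.017, 0.001]
contact_force: [-1.6, 1.1, 5.1]
gripper_width: 53.0
```

```bash
python3 w.py 1; python3 pl.py 509 -385.6 37.5 -25.3 0.4 1
```

```text
[ 509.2 -385.8   37.6] [-0.7  0.2  1.5] eff [-2.000e-01 -4.196e+01  1.544e+01  3.450e+00  4.200e-01 -1.000e-02] 28.8167
t 28.82 pos [ 509.2 -385.8   37.6] yaw -25.2 f [-0.7  0.2  1.5] w 52.7 tilt [ 0.035 -0.006 -0.999] q [-0.4   0.54 -0.18 -0.01 -0.82  1.53]
[[[-0.03, -0.01, 0.01, 0.001, 0.4]]]
```

Emit:
send_rows(
  steps=[
    [[0,0,0,0,0.68],[0,0,0,0,0.74]],
  ],
)

```text
clock: 28.98
position: [510.1, -386.3, 38.6]
ee_rot: [0.976, -0.218, 0.019, 0.001]
contact_force: [-0.3, 0.1, 0.3]
gripper_width: 63.3
```

```bash
python3 w.py 3; python3 tip.py side cr1 | tr ';' '\n' | awk '$1>=-25&&$1<=25';python3 pl.py 509 -385.6 37.5 -25.3 0.4 1;  python3 - <<'E'
from h import *
d=np.load('pics/cr1.npy');v,u=np.mgrid[320:430,350:480];D=d[v,u].ravel();P=deproj('side',np.c_[u.ravel(),v.ravel()],D)
m=(D>0)&(P[:,2]>92)&(P[:,2]<104)&(np.hypot(P[:,0]-507,P[:,1]+386)<25);Q=P[m];z=np.median(Q[:,2]);
for _ in range(5):
    c=np.linalg.lstsq(np.c_[Q[:,:2]-[508,-386],np.ones(len(Q))],Q[:,2],rcond=None)[0];r=Q[:,2]-np.c_[Q[:,:2]-[508,-386],np.ones(len(Q))]@c;Q=Q[abs(r)<max(1.5*r.std(),1)]
print(len(Q),'slope deg',np.degrees(c[:2]).round(2),'z',c[2].round(1),Q.min(0).round(),Q.max(0).round())
E
```

```text
[ 509.9 -386.1   38.3] [-0.6  0.6  0.3] eff [  0.   -43.18  15.45   3.42   0.08  -0.  ] 29.1333
-25 [93. 96. 99.]
-20 [95. 98. 99.]
-15 [ 97.  98. 101.]
-10 [ 97.  98. 100. 103.]
-5 [ 98.  99. 100. 103.]
0 [ 98. 100. 101.]
5 [ 97.  99. 101.]
10 [ 98. 100.]
15 [93. 97. 98. 99. 99.]
20 [ 67.  69.  94.  95.  96.  98. 143.]
25 [ 68.  69.  71.  83.  86.  91.  94.  97. 143. 144.]
t 29.18 pos [ 509.8 -386.1   38.2] yaw -25.2 f [ 0.3  0.2 -0.6] w 63.1 tilt [ 0.036 -0.006 -0.999] q [-0.4   0.54 -0.18 -0.01 -0.82  1.53]
[[[-0.09, -0.01, 0.07, 0.001, 0.4]]]
103 slope deg [ 8.07 -0.48] z 100.3 [ 482. -401.   96.] [ 511. -362.  101.]
```

```bash
python3 - <<'E'
from h import *
def hm(f,c):
    d=np.load(f);v,u=np.mgrid[320:430,350:480];D=d[v,u].ravel();P=deproj('side',np.c_[u.ravel(),v.ravel()],D)[D>0]
    a=np.radians(-25.2);X=(P[:,:2]-c)@[np.cos(a),np.sin(a)];Y=(P[:,:2]-c)@[np.sin(a),-np.cos(a)];H={}
    for x in range(-40,45,4):
        for y in range(-22,23,4):
            m=(abs(X-x)<3)&(abs(Y-y)<3)&(P[:,2]<106)&(P[:,2]>84)
            if m.sum()>2:H[x,y]=np.median(P[m,2])
    return H
A=hm('pics/cp1.npy',(509.5,-385.1));B=hm('pics/cr1.npy',(509.1,-385.7))
for H in(A,B):
    print([(x,[int(H.get((x,y),0)) for y in(-22,-14,-6,2,10,18)]) for x in range(-40,20,8)])
k=[q for q in A if q in B];d=np.array([B[q]-A[q] for q in k]);K=np.array(k);M=np.c_[K,np.ones(len(k))]
for _ in range(3):
    c=np.linalg.lstsq(M,d,rcond=None)[0];r=d-M@c;g=abs(r)<2;M,d=M[g],d[g]
print(len(d),'slope deg',np.degrees(c[:2]).round(2),c[2].round(2))
E
```

```text
[(-40, [0, 0, 97, 95, 94, 0]), (-32, [96, 100, 100, 101, 101, 94]), (-24, [99, 102, 102, 103, 103, 99]), (-16, [101, 103, 103, 104, 104, 102]), (-8, [0, 0, 0, 0, 0, 0]), (0, [0, 0, 0, 0, 0, 0]), (8, [0, 0, 0, 0, 0, 0]), (16, [0, 0, 0, 0, 0, 0])]
[(-40, [0, 0, 94, 92, 90, 0]), (-32, [92, 95, 95, 96, 95, 92]), (-24, [94, 98, 97, 97, 96, 94]), (-16, [96, 98, 99, 99, 99, 96]), (-8, [0, 0, 0, 0, 0, 98]), (0, [0, 0, 98, 0, 0, 0]), (8, [0, 0, 0, 0, 0, 0]), (16, [0, 0, 0, 0, 0, 0])]
100 slope deg [ 0.01 -0.34] -4.99
```

The small stone stayed level on release: its slope is unchanged and it dropped 5 mm onto the crown. Now I'll retract straight up and shut the fingers.

Emit:
send_rows(
  steps=[
    [[0,0,-0.2,0,0.76],[0,0,-0.5,0,0.8],[0,0,-1.2,0,0.8],[0,0,-2.5,0,0.8],[0,0,-3.0,0,0.8],[0,0,-3.0,0,0.4],[0,0,0,0,0.1],[0,0,0,0,0],[0,0,0,0,0],[0,0,0,0,0]],
  ],
)

```text
clock: 30.02
position: [505.6, -385.2, 148.5]
ee_rot: [0.976, -0.218, 0.018, 0.002]
contact_force: [-0.0, 0.0, -0.7]
gripper_width: 7.4
```

```bash
python3 pl.py 524.7 -394 95 -25.3 0; python3 - <<'E'
from h import *
q,e=snap('side','pile');P=[]
v,u=np.mgrid[330:420,370:470];D=e[v,u].ravel();P=deproj('side',np.c_[u.ravel(),v.ravel()],D)
a=np.radians(-25.2);X=(P[:,:2]-[507.6,-385.6])@[np.cos(a),np.sin(a)];Y=(P[:,:2]-[507.6,-385.6])@[np.sin(a),-np.cos(a)]
m=(D>0)&(abs(X)<15)&(abs(Y)<12)&(P[:,2]>90)&(P[:,2]<108);M=np.c_[X,Y,np.ones(len(X))][m];c=np.linalg.lstsq(M,P[m,2],rcond=None)[0];print(m.sum(),'cap top slope deg',np.degrees(c[:2]).round(2),'z',c[2].round(1),'rms',(P[m,2]-M@c).std().round(2))
cv2.imwrite('pics/pilec.png',cv2.resize(q[310:440,340:490],(690,598)))
E
```

```text
t 30.02 pos [ 505.6 -385.2  148.5] yaw -25.2 f [-0.   0.  -0.7] w 7.4 tilt [ 0.036 -0.005 -0.999] q [-0.4   0.42 -0.06 -0.   -1.05  1.53]
[[[1.05, -0.01, 2.67, 0.001, 0.0], [1.05, -0.01, 2.67, 0.001, 0.0]]]
227 cap top slope deg [-1.47 -1.14] z 99.3 rms 1.34
```

View pics/pilec.png

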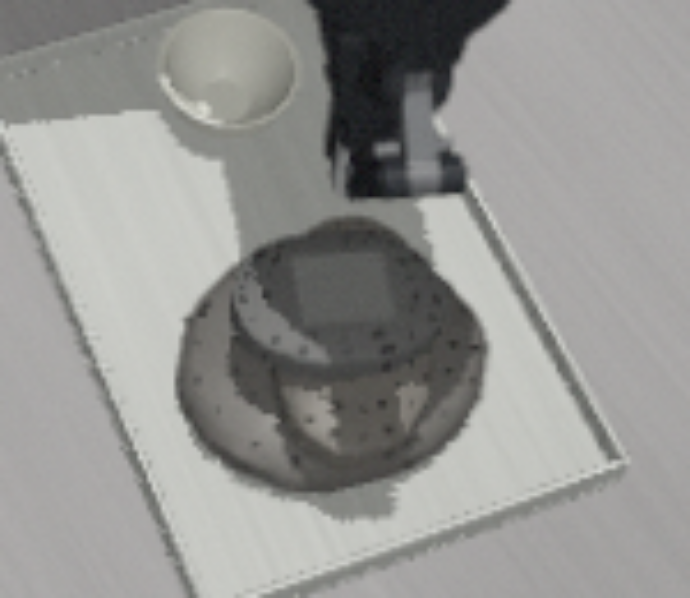

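The pile is level, with the small stone's top at 99 mm as expected and nothing touching it. Now I'll move the closed fingertips over the bearing spot.

Emit:
send_rows(
  steps=[
    [[0.2,0,0.5,0,0],[0.35,0,1.2,0,0],[0.4,0,1.6,0,0],[0.4,0,1.6,0,0],[0.3,0,1.3,0,0],[0.15,0,0.8,0,0],[0.05,0,0.4,0,0]],
  ],
)

```text
clock: 30.65
position: [524.2, -394.3, 64.6]
ee_rot: [0.976, -0.218, 0.014, 0.002]
contact_force: [-5.0, 1.2, 29.4]
gripper_width: -0.2
```

```bash
python3 w.py 3; python3 tip.py side pr0 | tr ';' '\n' | awk '$1>=-15&&$1<=15'; python3 pl.py 524.7 -394 66 -25.3 0 1
```

```text
[ 524.6 -393.7   65.4] [-0.9  0.9  2.2] eff [ 2.000e-02 -4.273e+01  1.643e+01  3.600e+00  3.600e-01  0.000e+00] 30.8
-15 [ 97.  99. 100. 146.]
-10 [ 99. 101. 147.]
-5 [ 98. 101. 106. 121. 134. 168.]
0 [ 98.  99. 109. 115. 128.]
5 [ 97. 100. 100. 105. 109. 113. 119. 122. 127. 142.]
10 [ 95.  99.  99.  99. 100. 102. 110. 140. 146. 151.]
15 [67. 68. 78. 92. 94. 95. 96. 97. 97. 97.]
t 30.85 pos [ 524.4 -393.5   65.3] yaw -25.2 f [-0.7  1.   1.5] w -0.2 tilt [ 0.029 -0.005 -1.   ] q [-0.4   0.53 -0.1  -0.   -0.91  1.53]
[[[0.05, 0.03, -0.07, 0.001, 0.0]]]
```

The descent overran and touched with a 29 N peak, and it now rests at about 2 N. I'll hold a light press briefly, then lift off and check the pile.

Emit:
send_rows(
  steps=[
    [[0,0,0.03,0,0]],
  ],
)

```text
clock: 30.93
position: [524.2, -393.6, 65.2]
ee_rot: [0.976, -0.218, 0.015, 0.001]
contact_force: [-1.8, 0.4, 5.7]
gripper_width: -0.4
```

```bash
cat > slope.py <<'E'
import sys
from h import *
q,e=snap('side',sys.argv[1])
v,u=np.mgrid[330:420,370:470];D=e[v,u].ravel();P=deproj('side',np.c_[u.ravel(),v.ravel()],D)
a=np.radians(-25.2);X=(P[:,:2]-[507.6,-385.6])@[np.cos(a),np.sin(a)];Y=(P[:,:2]-[507.6,-385.6])@[np.sin(a),-np.cos(a)]
m=(D>0)&(abs(X)<15)&(abs(Y)<12)&(P[:,2]>92)&(P[:,2]<104);M=np.c_[X,Y,np.ones(len(X))][m];c=np.linalg.lstsq(M,P[m,2],rcond=None)[0];print(m.sum(),'cap top slope deg',np.degrees(c[:2]).round(2),'z',c[2].round(1))
g=cv2.cvtColor(q,cv2.COLOR_BGR2GRAY); 
E
for i in 1 2 3; do python3 w.py 1; done; python3 slope.py pr1; python3 pl.py 524.7 -394 66 -25.3 0 1
```

```text
[ 524.3 -393.7   65.2] [-0.7  0.8  2.7] eff [  0.1  -41.7   15.76   3.32   0.37   0.  ] 30.9833
[ 524.3 -393.6   65.2] [-1.2  0.4  3.3] eff [  0.1  -42.02  15.97   3.38   0.38  -0.  ] 31.0333
[ 524.3 -393.6   65.3] [-0.8  0.8  2.5] eff [  0.15 -41.93  15.94   3.34   0.39  -0.  ] 31.0833
177 cap top slope deg [ 0.41 -0.15] z 99.7
t 31.13 pos [ 524.3 -393.6   65.3] yaw -25.2 f [-0.6  0.7  3.6] w -0.3 tilt [ 0.029 -0.005 -1.   ] q [-0.4   0.53 -0.1  -0.   -0.91  1.53]
[[[0.05, 0.02, -0.07, 0.001, 0.0]]]
```

Under a steady press of about 3 N the top stays level (0.4°). Now I'll let go upward.

Emit:
send_rows(
  steps=[
    [[0,0,-0.3,0,0],[0,0,-0.8,0,0],[0,0,-2.0,0,0],[0,0,-3.0,0,0],[0,0,-3.0,0,0],[-2,0,-2.0,0,0],[-3,0,-1.0,0,0],[-3,0,0,0,0],[-2,0,0,0,0],[-1,0,0,0,0]],
  ],
)

```text
clock: 31.97
position: [420.3, -344.2, 188.1]
ee_rot: [0.976, -0.219, 0.016, 0.0]
contact_force: [0.3, 0.1, 0.4]
gripper_width: 0.1
```

```bash
python3 w.py 2; python3 slope.py fin1; python3 w.py 6; python3 slope.py fin2; python3 - <<'E'
from h import *
a=cv2.imread('pics/pile.png')[330:430,360:470];b=cv2.imread('pics/fin2.png');c=cv2.imread('pics/fin1.png')[330:430,360:470]
print('shift pile->fin',cv2.phaseCorrelate(*[cv2.cvtColor(x,cv2.COLOR_BGR2GRAY).astype(float) for x in(a,b[330:430,360:470])]),'fin1->fin2 diff',np.abs(c.astype(int)-b[330:430,360:470]).mean())
p,_=snap('top','fint')
cv2.imwrite('pics/finc.png',np.hstack([cv2.resize(b[310:440,340:490],(460,400)),cv2.resize(p[180:290,400:530],(330,400))]))
E
```

```text
[ 420.7 -344.5  188.1] [0.  0.1 0.1] eff [-2.000e-02 -3.185e+01  1.764e+01  3.910e+00 -0.000e+00 -0.000e+00] 32.0667
223 cap top slope deg [-0.51 -0.94] z 99.4
[ 422.5 -345.4  186.3] [ 0.4 -0.6 -0.1] eff [ -0.   -31.48  18.19   4.02   0.06   0.  ] 32.4167
224 cap top slope deg [ 0.34 -0.39] z 99.4
shift pile->fin ((0.10024745216769304, -0.003921368786784285), 0.6101124351056754) fin1->fin2 diff 2.3096060606060607
```

View pics/finc.png

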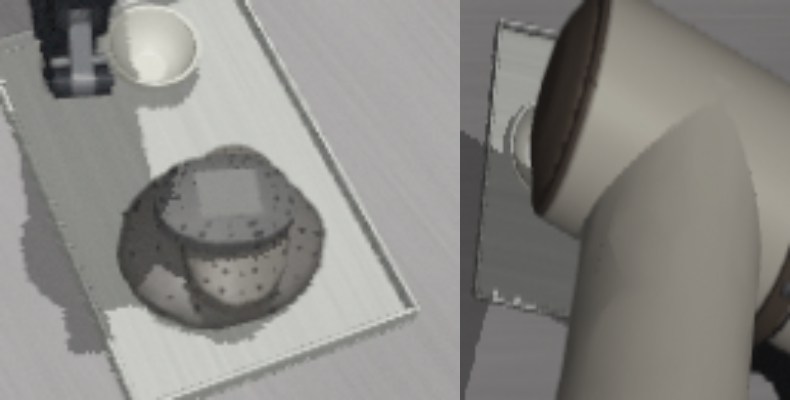

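```bash
python3 -c "
from bench import job;print(job.job_done())"
```

```text
the job is handed in; nothing more can be done
None
```

The pile is built and was standing level and still when I handed the job in at about 32 s. However, my first touch in the press test was not light: it peaked at about 29 N.

**Stones:** I felt each balance point from the joint‑5 torque at three turns. It came to about 13 mm off centre on the long stone and 12 mm on the small one. The long stone went onto the big one's crown, then the small one onto the long one's crown. Each stayed level when I let go.

**Press:** The peak came because the descent overran onto the small stone. I then held about 3 N for roughly 0.2 s and let go. The tip centre was about 6 mm from my estimate of the bearing spot.

**Last checks:** The small stone's top sits at 99.4 mm (99 expected), with slopes of 0.5° or less in the last reading. The side view shows a shift of only 0.1 px between before and after the press. The arm was clear and touching nothing.

**What disagreed:**
- The fingertips sit about 36 mm higher than the reported TCP. My first grip therefore closed on air above the long stone; I found this in the depth picture and corrected it.
- The wrist torque alone put the long stone's balance point too far out. Corrected for the tool's tilt, it agreed with the joint torques to within 1–2 mm.
- The final top view was blocked by the arm, so the last check rests on the side camera alone.

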